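# Stir the bead bath and start it

## Robot

A 6-joint arm with a two-finger parallel gripper is mounted at the origin on the work surface. World frame = base frame: x ahead of the robot, y to its left, z up, the work surface at z = 0. Lengths are in m, angles in rad, forces in N, time in s.
With the tool pointing down it reaches from about 0.225 to 0.875 m from the base axis. Payload 3.4 kg.
Tool frame: the origin (TCP) lies on the mounting face of the last link; the fingertips stand 173 mm ahead of it and the grasp point (between the pads) lies 155 mm ahead of it; z points along the fingers, y is the line along which they close (so a half turn about z gives the same grasp; the last joint's range is limited). The gripper opens to 85 mm and grips with 20 to 120 N. Pads are 22 mm wide; open, the fingers measure 114 mm over their backs; the gripper's body (76 mm by 85 mm) begins 54 mm behind the grasp point. The pads swing forward as they close: fully open they stand 13 mm farther back than shut.
Start: joints at [-1.287, 0.276, 1.505, -0, 1.361, -0.121], TCP at [0.226, -0.529, 0.405] pointing down, gripper open.
Joint ranges: [-2.89, 2.89], [-0.75, 2.08], [0.22, 2.7], [-1.18, 4.32], [0.11, 2.71], [-2.7, 2.7]. Speed limits (rad/s): [2.57, 2.57, 3.14, 3.14, 3.14, 3.14].

## Interface

Orientations are given as a unit quaternion [w, x, y, z].
In Python, from rig import manip gives the robot as it stands.
- The arm moves only by the tool carry_out, never from a script. Its arguments are lists of equal length, an entry for each row: "linear": the shift along the world's x, y, z each as a share of 500 mm, from -1 to 1, a list of three; "angular": the turn, a rotation vector about the world's x, y, z each as a share of 0.08 rad, from -1 to 1, a list of three; "hand": the opening, from 0 (shut) to 1 (fully open). In form: {"linear": [[x, y, z], ...], "angular": [[rx, ry, rz], ...], "hand": [hand, ...]}. A call has 1 to 8 rows; each row shifts and turns the commanded pose from where the row before left it; what a row does not reach is not made up. A row lasts 1/12 s, in which the tool goes at most 41.7 mm and 7.16 degrees, less where a joint would pass 70% of its speed; a pose out of reach is approached as far as the arm can. A call with a number of a shift or a turn outside -1 to 1 is refused whole. A call with a gripper value outside its range is refused whole. The fingers move at their own pace and stop on an object; "force" is the grip in N (left out, the last holds). Time passes only in rows, so rows that do not move let the fingers close. It gives the time, the measured TCP pose, the force, the opening and the grip force at its end, in the units of the state.
- manip.get_state(): the state, without advancing time (a new reading comes with each control period).
- manip.get_image(name): name is "scene" or "top"; returns the picture (480x640x3 uint8, red, green, blue); there is no depth.
- manip.camera_params(name): a dict with "fx", "fy", "cx", "cy" (pixels), "view" (4x4, takes a point from world to camera coordinates). Camera axes: x right, y down, z forward; pixel columns grow to the right and rows downward; lengths in m; the calibration is good to about 2 mm. A picture is of the moment at which its call begins. camera_params takes no time and is no camera call.
- manip.sign_off(): hands the job in; it is judged then, once.
The state is a dict: "clock": time; "qpos": joint angles; "qd": joint speeds; "effort": joint torques, N m; "position": TCP position; "ee_rot": TCP orientation; "contact_force": force on the tool from outside, world axes, zero at the start; "moment": the same for the moment, N m; "width": finger opening in m; "gripper_force": force on a finger pad.
Only numpy, scipy, OpenCV 4.12 (cv2) and the standard library are available. Lean on these libraries where they do the work, as an engineer would, in place of code of your own. Each camera call takes 0.05 s, during which the arm holds its last target. There are 200 camera calls.

## Task

Take the T-handled rod from its stand and stir the beads in the bath's pan with it: at least two full turns clockwise (seen from above), its foot rubbing lightly on the pan's bottom all the way, wide and narrow enough that no more than one bead is left lying where it was; set the foot down gently, never press hard, and keep all the beads in the pan. Then hang the rod back on its stand by the crossbar, and after that start the bath by twisting its start knob clockwise to the stop and letting it spring back. Leave the other things on the bench where they are.

Things in the scene. Friction and masses are not known exactly. Their poses are not given: they have to be found in the camera images.
- bath: White bench-top dry bead bath, a fixed housing 180 (x) x 260 (y) x 75 mm high with a flat deck. Origin: centre of its underside, on the bench. z up. The round pan is let into the deck at (0, +45 mm); the start knob stands on the deck at (0, -83 mm).
- pan: Round steel pan fixed in the bath, open on top: inner radius 60 mm, wall 4 mm, bottom 5 mm thick, flat inside. Origin: centre of its underside, 16 mm above the bench; the inner bottom is at z = +5 mm, the rim at z = +62 mm in this frame (78 mm above the bench). Its yaw means nothing.
- start (a joint): Angle of the bath's start knob (rad): 0 at rest, grows clockwise seen from above; a spring brings it back to 0; it turns about 1.1 rad to a firm stop.
- start_grip (a point): Grip point of the start knob: a black upright bar 42 mm long (along this frame's x), 12 mm thick (y), 32 mm tall, on a round foot 4 mm thick; this point is at the bar's centre, on the upright turning axis, 10 mm below the bar's top, 103 mm above the bench.
- stand: Fixed stand: base plate 110 (x) x 130 (y) x 12 mm and two aluminium posts at y = +-47 mm (16 mm thick in y, 44 mm in x, 78 mm clear between). The post tops, 155 mm above the bench, are flat seats for the rod's crossbar; a 7 mm high lip at either end leaves 28 mm between lips (in x). Origin: centre of its underside.
- rod: Steel T-handled stirring rod, 160 g: square crossbar 14 x 14 mm, 112 mm long along y, its centre 127 mm above the origin; round shank 12 mm thick below the bar's middle, ending in a foot 16 mm in diameter, 30 mm tall. Origin: centre of the foot's underside; z up the shank. At first it hangs by the crossbar on the stand, foot 35 mm above the bench.
- bead0: One of nine alike plain aluminium beads in the pan: a chunky cylinder 20 mm in diameter and 16 mm tall, 14 g. Origin: centre of its lower end face (standing upright at the start).
- bead1: One of nine alike plain aluminium beads in the pan: a chunky cylinder 20 mm in diameter and 16 mm tall, 14 g. Origin: centre of its lower end face (standing upright at the start).
- bead2: One of nine alike plain aluminium beads in the pan: a chunky cylinder 20 mm in diameter and 16 mm tall, 14 g. Origin: centre of its lower end face (standing upright at the start).
- bead3: One of nine alike plain aluminium beads in the pan: a chunky cylinder 20 mm in diameter and 16 mm tall, 14 g. Origin: centre of its lower end face (standing upright at the start).
- bead4: One of nine alike plain aluminium beads in the pan: a chunky cylinder 20 mm in diameter and 16 mm tall, 14 g. Origin: centre of its lower end face (standing upright at the start).
- bead5: One of nine alike plain aluminium beads in the pan: a chunky cylinder 20 mm in diameter and 16 mm tall, 14 g. Origin: centre of its lower end face (standing upright at the start).
- bead6: One of nine alike plain aluminium beads in the pan: a chunky cylinder 20 mm in diameter and 16 mm tall, 14 g. Origin: centre of its lower end face (standing upright at the start).
- bead7: One of nine alike plain aluminium beads in the pan: a chunky cylinder 20 mm in diameter and 16 mm tall, 14 g. Origin: centre of its lower end face (standing upright at the start).
- bead8: One of nine alike plain aluminium beads in the pan: a chunky cylinder 20 mm in diameter and 16 mm tall, 14 g. Origin: centre of its lower end face (standing upright at the start).
- tipbox: Bystander: orange rack 118 x 80 x 47 mm, near the stand. Origin: centre of underside.
- foiljar: Bystander: glass jar 60 mm across with foil cap, 77 mm tall, near the stand. Origin: centre of underside.
- reagent: Bystander: bottle 44 mm across, 90 mm tall, near the bath. Origin: centre of underside.
- tuberack: Bystander: blue tube rack 55 x 100 x 52 mm, near the bath. Origin: centre of underside.

How it is judged:
By the outcome, as a careful person would: the job done as asked, in the order asked, and still so for the second after the job is handed in, with the robot touching nothing.
It also fails if it takes over 72 s, if anything falls off the work surface, if the arm or the gripper's body presses on something with over 40 N, if the wrist force passes 120 N, or if a joint passes its speed limit or range.

## Working session

There is one attempt and no reset: what is moved stays moved. The work goes in short steps, Python scripts to look and compute and a tool call to move; the robot and the scene stay as the last step left them, time stands still between calls to the robot, and variables do not carry over. Pictures are saved under pics/ and viewed, at most 10 in all, crops included, and the job is handed in when it is done.

Besides the shell and the picture viewer there is one more tool, called after ">>>" by a JSON object that holds its "api" and its "payload", one argument or row to a line. carry_out: Moves the arm, as the interface text tells. Its arguments: {"type":"object","properties":{"linear":{"type":"array"},"angular":{"type":"array"},"hand":{"type":"array"},"force":{"type":"number"}},"required":["linear","angular","hand"]}

```bash
mkdir -p pics; python3 - <<'E'
from rig import manip
import cv2,numpy as np
for n in("scene","top"):
    im=manip.get_image(n); cv2.imwrite(f"pics/{n}0.png",im[:,:,::-1])
    p=manip.camera_params(n); print(n,p["fx"],p["fy"],p["cx"],p["cy"]); print(np.round(p["view"],4))
s=manip.get_state(); print({k:np.round(v,3) for k,v in s.items()})
E
```

```text
scene 518.2720795387928 518.2720795387928 308.77914481875246 242.635841400498
[[ 0.863   0.5048 -0.0232 -0.4763]
 [ 0.2819 -0.5192 -0.8068 -0.0804]
 [-0.4193  0.6897 -0.5903  1.2098]
 [ 0.      0.      0.      1.    ]]
top 452.2107428318651 452.2107428318651 320.8064547631706 239.54083055846633
[[ 0.2217 -0.9751  0.0049 -0.1093]
 [-0.9547 -0.2181 -0.2023  0.5528]
 [ 0.1984  0.0402 -0.9793  0.6839]
 [ 0.      0.      0.      1.    ]]
{'clock': np.float64(0.1), 'qpos': array([-1.287,  0.277,  1.506,  0.   ,  1.361, -0.121]), 'qd': array([ 0.001, -0.002, -0.004,  0.003,  0.   , -0.   ]), 'effort': array([ 2.000e-03, -4.177e+01, -2.464e+01, -0.000e+00,  6.000e-03,
        0.000e+00]), 'position': array([ 0.226, -0.528,  0.404]), 'ee_rot': array([-0.001,  0.98 ,  0.201, -0.   ]), 'contact_force': array([ 0.255,  0.109, -0.767]), 'moment': array([-0.012,  0.012, -0.067]), 'gripper_force': np.float64(0.0), 'width': np.float64(0.086)}
```

View pics/scene0.png

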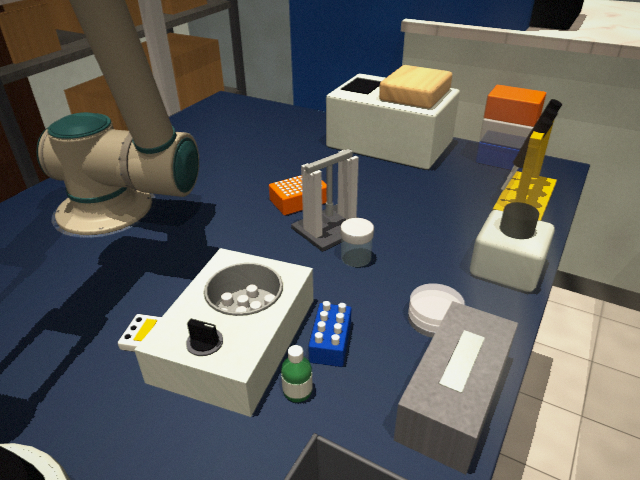

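View pics/top0.png

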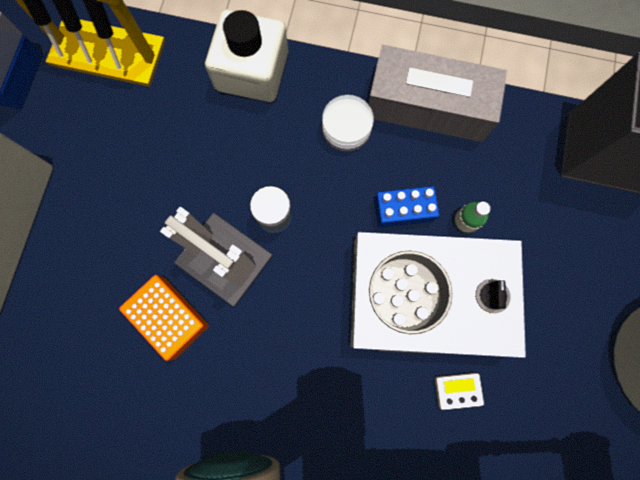

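The scene view shows the bath with its pan around (243,288), the knob at (203,330), and the stand with the rod at (330,195). In the top view the pan is at (410,292), the knob at (495,295), and the crossbar runs roughly from (172,222) to (228,265). I'll enlarge these areas.

```bash
cat > h.py <<'E'
import cv2,numpy as np
from rig import manip
P={n:manip.camera_params(n) for n in("scene","top")}
def ray(n,u,v):
    p=P[n];V=np.array(p["view"]);R=V[:3,:3]
    return -R.T@V[:3,3], R.T@np.array([(u-p["cx"])/p["fx"],(v-p["cy"])/p["fy"],1])
def onz(n,u,v,z):
    o,d=ray(n,u,v); return o+d*(z-o[2])/d[2]
def tri(us,ut):
    (a,d),(b,e)=ray("scene",*us),ray("top",*ut)
    s=np.linalg.lstsq(np.c_[d,-e],b-a,rcond=None)[0]
    p,q=a+s[0]*d,b+s[1]*e; return (p+q)/2,np.linalg.norm(p-q)
def proj(n,X):
    p=P[n];c=np.array(p["view"])@np.r_[X,1]; return c[:2]/c[2]*p["fx"]+[p["cx"],p["cy"]]
E
python3 - <<'E'
import cv2,numpy as np
t=cv2.imread("pics/top0.png");s=cv2.imread("pics/scene0.png")
c=lambda im,x,y:cv2.resize(im[y:y+75,x:x+100],(400,300),interpolation=cv2.INTER_CUBIC)
cv2.imwrite("pics/c1.png",np.vstack([np.hstack([c(t,150,200),c(s,280,145)]),np.hstack([c(t,440,258),c(s,160,300)])]))
d=lambda im,x,y:cv2.resize(im[y:y+100,x:x+100],(400,400),interpolation=cv2.INTER_CUBIC)
cv2.imwrite("pics/c2.png",np.hstack([d(t,360,242),d(s,195,240)]))
E
```

```text
(no output)
```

View pics/c1.png

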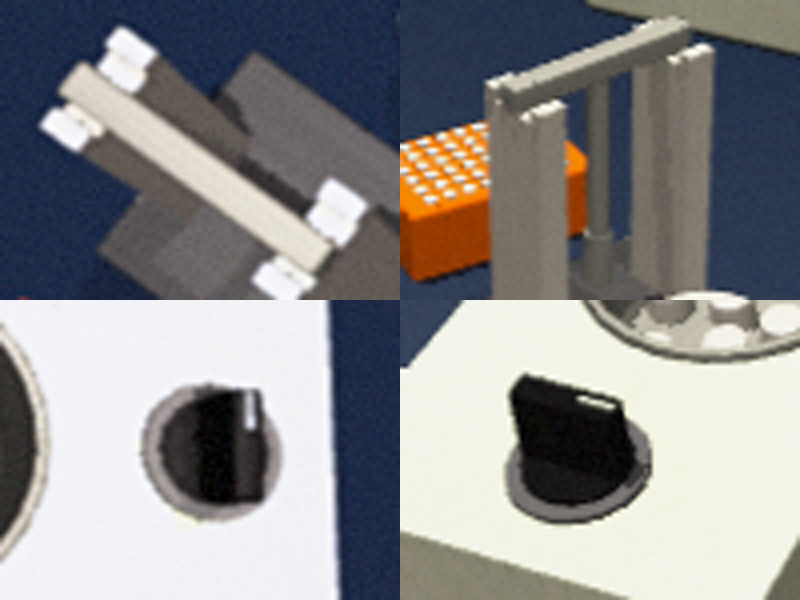

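View pics/c2.png

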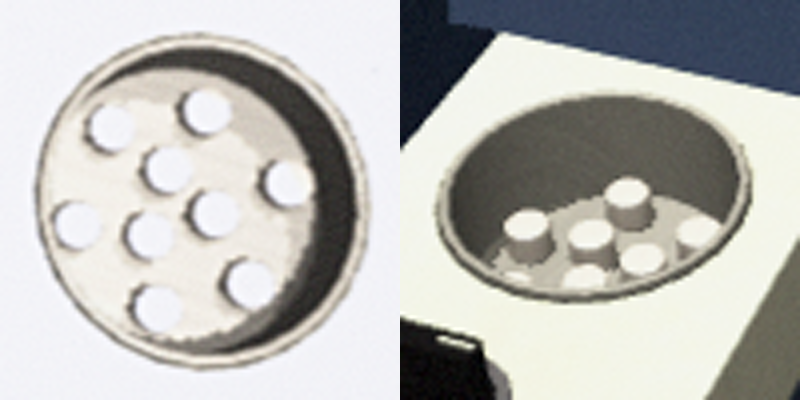

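Readings, all in crop pixels:
- **Crossbar top, top view:** ends at (74,76) and (326,252).
- **Crossbar top, scene view:** ends at (110,88) and (277,22).
- **Knob bar top, top view:** (249,391) to (250,500), with the white mark at the far end.
- **Knob bar top, scene view:** (120,378) to (222,403).
- **Pan and beads:** the rim outline and all nine beads are visible in the top crop.

```bash
python3 - <<'E'
from h import *
t=lambda x0,y0,X,Y:(x0+(X+.5)/4-.5,y0+(Y+.5)/4-.5)
np.set_printoptions(precision=4,suppress=True)
a=tri(t(280,145,277,22),t(150,200,74,76)); b=tri(t(280,145,110,88),t(150,200,326,252))
print("bar",a,b,(a[0]+b[0])/2,np.linalg.norm(a[0]-b[0]))
for X in((74,76),(326,252)): print(onz("top",*t(150,200,*X),.169))
# post lips outer/seat: lip tops from top at z=.162
for X in((132,58),(335,213),(72,128),(283,278)): print("lip",onz("top",*t(150,200,*X),.162))
k1=tri(t(160,300,222,103),t(440,258,249,391-300)); k2=tri(t(160,300,120,78),t(440,258,250,200))
print("knob",k1,k2,(k1[0]+k2[0])/2)
for X in((249,91),(250,200)): print(onz("top",*t(440,258,*X),.113))
c=tri(t(195,240,194.5,197.5),t(360,242,202.5,201.5)); print("pan",c, onz("top",*t(360,242,202.5,201.5),.078),onz("scene",*t(195,240,194.5,197.5),.078))
# rim circle by points
im=cv2.imread("pics/top0.png"); 
g=im.min(2); m=(g>225).astype(np.uint8)
m[:, :340]=0;m[:,540:]=0;m[:225]=0;m[365:]=0
cs,_=cv2.findContours(m,cv2.RETR_CCOMP,cv2.CHAIN_APPROX_NONE)
for q in cs:
    A=cv2.contourArea(q)
    if A>5000:
        if A<9000:
            e=cv2.fitEllipse(q);print("ell",e,onz("top",*e[0],.078))
        pts=np.array([onz("top",*x[0],.078)[:2] for x in q]);
        if A<9000: print("circ",cv2.minEnclosingCircle(pts.astype(np.float32)))
        else:
            w=cv2.approxPolyDP(q,8,True)[:,0]
            r=cv2.minAreaRect(np.array([onz("top",*x[0],.075)[:2]*1000 for x in q],np.float32));print("deck",r,w.tolist())
    elif 40<A<400 and 360<q[:,0,0].mean()<460:
        (u,v),r=cv2.minEnclosingCircle(q); print("bead",A,onz("top",u,v,.037)[:2],r)
for X in((202,110),(107,127),(166,168),(285,183),(212,213),(76,222),(148,236),(247,282),(156,306)): print("b",onz("top",*t(360,242,*X),.037)[:2]-c[0][:2])
E
```

```text
bar (array([0.5207, 0.2245, 0.17  ]), np.float64(0.003163954854690561)) (array([0.4812, 0.1237, 0.1697]), np.float64(0.001202820725286572)) [0.5009 0.1741 0.1698] 0.1083248433699768
[0.5221 0.226  0.169 ]
[0.4817 0.1242 0.169 ]
lip [0.5342 0.2107 0.162 ]
lip [0.4964 0.1263 0.162 ]
lip [0.5051 0.224  0.162 ]
lip [0.4704 0.1379 0.162 ]
knob (array([ 0.5521, -0.2599,  0.1158]), np.float64(0.0034102188338233155)) (array([ 0.512 , -0.2668,  0.115 ]), np.float64(0.0018168484014160062)) [ 0.532  -0.2633  0.1154]
[ 0.5514 -0.2621  0.113 ]
[ 0.5116 -0.2682  0.113 ]
pan (array([ 0.5096, -0.1393,  0.073 ]), np.float64(0.0004654121736668713)) [ 0.5087 -0.1386  0.078 ] [ 0.5135 -0.1435  0.078 ]
bead 74.0 [ 0.5297 -0.1797] 5.455286979675293
bead 96.5 [ 0.4931 -0.1235] 8.631438255310059
bead 111.0 [ 0.5087 -0.1487] 8.740486145019531
bead 71.5 [ 0.5523 -0.1417] 5.385264873504639
deck ((517.9564819335938, -182.81541442871094), (179.2876739501953, 259.5211486816406), 9.786725997924805) [[358, 234], [355, 347], [524, 355], [519, 241]]
ell ((410.12005615234375, 292.0047912597656), (83.9904556274414, 87.3072509765625), 133.12391662597656) [ 0.5087 -0.1384  0.078 ]
circ ((0.5104281902313232, -0.13790525496006012), 0.06768897920846939)
b [0.0418 0.0006]
b [0.0261 0.0377]
b [0.0148 0.0107]
b [ 0.0196 -0.0383]
b [ 0.0008 -0.0112]
b [-0.0152  0.0426]
b [-0.0143  0.0127]
b [-0.0236 -0.0302]
b [-0.0413  0.0042]
```

>>> {"api": "carry_out", "payload": {
  "linear": [
    [0.0229,0.0586,0],
    [0.0229,0.0586,0],
    [0.0229,0.0586,0],
    [0.0229,0.0586,0],
    [0.0229,0.0586,0],
    [0.0229,0.0586,0],
    [0.0229,0.0586,0],
    [0.0229,0.0586,0]
  ],
  "angular": [
    [0,0,0.407],
    [0,0,0.407],
    [0,0,0.407],
    [0,0,0.407],
    [0,0,0.407],
    [0,0,0.407],
    [0,0,0.407],
    [0,0,0.407]
  ],
  "hand": [1,1,1,1,1,1,1,1]
}}

```text
clock: 0.77
position: [0.3181, -0.2925, 0.4044]
ee_rot: [-0.0, 0.945, 0.327, -0.0]
contact_force: [1.4, 0.3, -0.8]
width: 0.0854
gripper_force: 0.0
```

>>> {"api": "carry_out", "payload": {
  "linear": [
    [0.0229,0.0586,0],
    [0.0229,0.0586,0],
    [0.0229,0.0586,0],
    [0.0229,0.0586,0],
    [0.0229,0.0586,0],
    [0.0229,0.0586,0],
    [0.0229,0.0586,0],
    [0.0229,0.0586,0]
  ],
  "angular": [
    [0,0,0.407],
    [0,0,0.407],
    [0,0,0.407],
    [0,0,0.407],
    [0,0,0.407],
    [0,0,0.407],
    [0,0,0.407],
    [0,0,0.407]
  ],
  "hand": [1,1,1,1,1,1,1,1]
}}

```text
clock: 1.43
position: [0.4097, -0.0581, 0.4046]
ee_rot: [-0.0, 0.894, 0.447, -0.0]
contact_force: [0.3, -0.1, 0.7]
width: 0.0857
gripper_force: 0.0
```

>>> {"api": "carry_out", "payload": {
  "linear": [
    [0.0229,0.0586,0],
    [0.0229,0.0586,0],
    [0.0229,0.0586,0],
    [0.0229,0.0586,0],
    [0.0229,0.0586,0],
    [0.0229,0.0586,0],
    [0.0229,0.0586,0],
    [0.0229,0.0586,0]
  ],
  "angular": [
    [0,0,0.407],
    [0,0,0.407],
    [0,0,0.407],
    [0,0,0.407],
    [0,0,0.407],
    [0,0,0.407],
    [0,0,0.407],
    [0,0,0.407]
  ],
  "hand": [1,1,1,1,1,1,1,1]
}}

```text
clock: 2.1
position: [0.5013, 0.1763, 0.4043]
ee_rot: [-0.0, 0.829, 0.56, -0.0]
contact_force: [0.4, -0.9, -0.1]
width: 0.0849
gripper_force: 0.0
```

>>> {"api": "carry_out", "payload": {
  "linear": [
    [0,-0.003,-0.029],
    [0,0,-0.029],
    [0,0,-0.029],
    [0,0,-0.029],
    [0,0,-0.029],
    [0,0,-0.029],
    [0,0,0],
    [0,0,0]
  ],
  "angular": [
    [0,0,0],
    [0,0,0],
    [0,0,0],
    [0,0,0],
    [0,0,0],
    [0,0,0],
    [0,0,0],
    [0,0,0]
  ],
  "hand": [1,1,1,1,1,1,1,1]
}}

```text
clock: 2.77
position: [0.5009, 0.1731, 0.317]
ee_rot: [-0.0, 0.829, 0.559, -0.001]
contact_force: [-0.5, -0.1, 0.9]
width: 0.0852
gripper_force: 0.0
```

```bash
python3 - <<'E'
from h import *
t=cv2.cvtColor(manip.get_image("top"),4);s=cv2.cvtColor(manip.get_image("scene"),4)
c=lambda im,x,y:cv2.resize(im[y:y+100,x:x+100],(400,400),interpolation=cv2.INTER_CUBIC)
cv2.imwrite("pics/g1.png",np.hstack([c(t,150,180),c(s,280,120)]))
print(manip.get_state()["position"])
E
```

```text
[0.5016188  0.17320383 0.31842842]
```

View pics/g1.png

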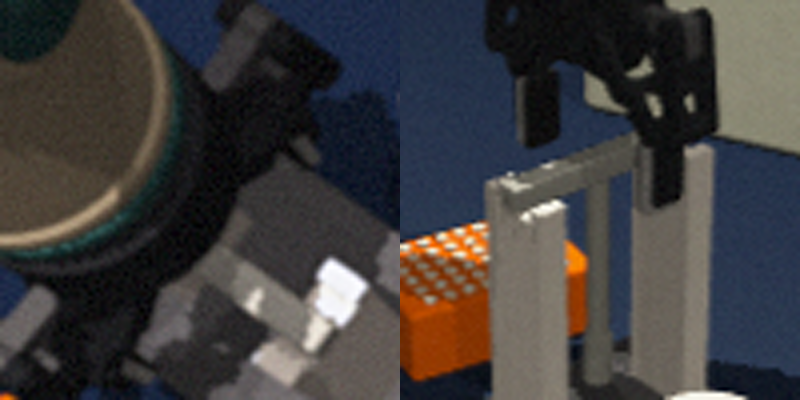

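The fingers straddle the bar midway between the posts, with the right-hand pad at scene-crop (660,180) and the left one at (540,110). Closing now.

>>> {"api": "carry_out", "payload": {
  "linear": [
    [0,0,0],
    [0,0,0],
    [0,0,0],
    [0,0,0],
    [0,0,0],
    [0,0,0],
    [0,0,0],
    [0,0,0]
  ],
  "angular": [
    [0,0,0],
    [0,0,0],
    [0,0,0],
    [0,0,0],
    [0,0,0],
    [0,0,0],
    [0,0,0],
    [0,0,0]
  ],
  "hand": [0,0,0,0,0,0,0,0],
  "force": 70
}}

```text
clock: 3.53
position: [0.5012, 0.1732, 0.3181]
ee_rot: [0.0, 0.829, 0.559, 0.0]
contact_force: [-2.3, 0.2, 4.5]
width: 0.0124
gripper_force: 68.9
```

```bash
python3 - <<'E'
from rig import manip
import numpy as np
s=manip.get_state(); print({k:np.round(s[k],4) for k in("clock","position","ee_rot","contact_force","moment","width","gripper_force","qpos")})
E
```

```text
{'clock': np.float64(3.5333), 'position': array([0.5012, 0.1732, 0.3181]), 'ee_rot': array([0.000e+00, 8.292e-01, 5.590e-01, 1.000e-04]), 'contact_force': array([-2.2754,  0.1685,  4.465 ]), 'moment': array([ 0.039 ,  0.1883, -0.0701]), 'width': np.float64(0.0124), 'gripper_force': np.float64(68.8539), 'qpos': array([2.0150e-01, 2.7380e-01, 1.7365e+00, 1.0000e-04, 1.1310e+00,
       5.8600e-01])}
```

>>> {"api": "carry_out", "payload": {
  "linear": [
    [0,0,0.01],
    [0,0,0.02],
    [0,0,0.03],
    [0,0,0.03],
    [0,0,0.03],
    [0,0,0.03],
    [0,0,0.03],
    [0,0,0.02]
  ],
  "angular": [
    [0,0,0],
    [0,0,0],
    [0,0,0],
    [0,0,0],
    [0,0,0],
    [0,0,0],
    [0,0,0],
    [0,0,0]
  ],
  "hand": [0,0,0,0,0,0,0,0]
}}

```text
clock: 4.2
position: [0.5015, 0.1732, 0.4197]
ee_rot: [0.001, 0.829, 0.559, 0.001]
contact_force: [-0.4, 0.7, -1.1]
width: 0.0127
gripper_force: 68.3
```

```bash
python3 - <<'E'
from h import *
t=cv2.cvtColor(manip.get_image("top"),4);s=cv2.cvtColor(manip.get_image("scene"),4)
cv2.imwrite("pics/g2.png",cv2.resize(s[40:260,230:450],(600,600),interpolation=cv2.INTER_CUBIC))
s=manip.get_state(); print(s["position"],s["contact_force"],s["moment"],s["width"])
for z in (0.135,0.262): print(proj("scene",[.5012,.174,z])) 
E
```

```text
[0.50173445 0.17324296 0.4198977 ] [ 0.11800643 -0.12552789 -1.73909322] [-0.04233813  0.05358661 -0.01496308] 0.012808861107189658
[329.16349423 173.69776929]
[329.1626318  113.30659831]
```

View pics/g2.png

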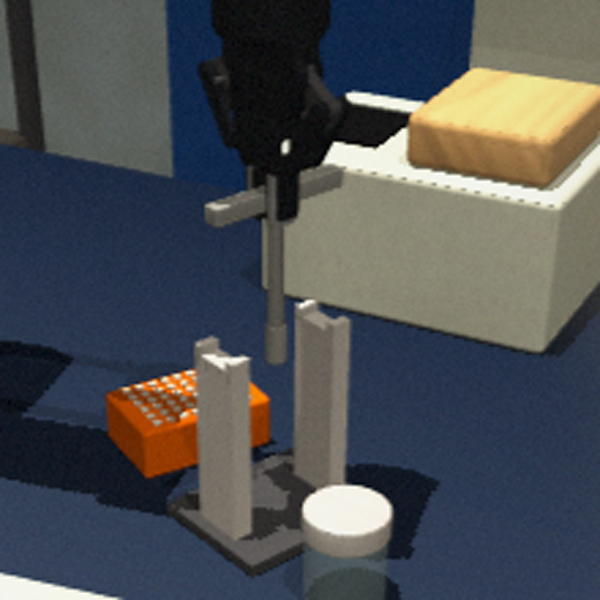

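The rod hangs upright in the gripper, with the foot at (277,362) in the crop and the posts clear below it. Next I'll carry it over the free gap in the pan.

>>> {"api": "carry_out", "payload": {
  "linear": [
    [0.0051,-0.02,0],
    [0.0051,-0.04,0],
    [0.0051,-0.044,0],
    [0.0051,-0.044,0],
    [0.0051,-0.044,0],
    [0.0051,-0.044,0],
    [0.0051,-0.044,0],
    [0.0051,-0.044,0]
  ],
  "angular": [
    [0,0,0],
    [0,0,0],
    [0,0,0],
    [0,0,0],
    [0,0,0],
    [0,0,0],
    [0,0,0],
    [0,0,0]
  ],
  "hand": [0,0,0,0,0,0,0,0]
}}

```text
clock: 4.97
position: [0.5213, 0.0094, 0.4163]
ee_rot: [-0.001, 0.829, 0.559, -0.001]
contact_force: [-1.1, 0.9, -0.7]
width: 0.0128
gripper_force: 68.6
```

>>> {"api": "carry_out", "payload": {
  "linear": [
    [0.0051,-0.044,0],
    [0.0051,-0.044,0],
    [0.0051,-0.044,0],
    [0.0051,-0.044,0],
    [0.0051,-0.044,0],
    [0.0051,-0.044,0],
    [0.0051,-0.044,0],
    [0.0051,-0.036,0]
  ],
  "angular": [
    [0,0,0],
    [0,0,0],
    [0,0,0],
    [0,0,0],
    [0,0,0],
    [0,0,0],
    [0,0,0],
    [0,0,0]
  ],
  "hand": [0,0,0,0,0,0,0,0]
}}

```text
clock: 5.63
position: [0.5415, -0.1631, 0.4161]
ee_rot: [-0.001, 0.829, 0.559, -0.001]
contact_force: [-0.1, 0.7, -2.8]
width: 0.0126
gripper_force: 68.6
```

>>> {"api": "carry_out", "payload": {
  "linear": [
    [0,0,-0.02],
    [0,0,-0.02],
    [0,0,-0.02],
    [0,0,-0.02],
    [0,0,-0.02],
    [0,0,-0.02],
    [0,0,0],
    [0,0,0]
  ],
  "angular": [
    [0,0,0],
    [0,0,0],
    [0,0,0],
    [0,0,0],
    [0,0,0],
    [0,0,0],
    [0,0,0],
    [0,0,0]
  ],
  "hand": [0,0,0,0,0,0,0,0]
}}

```text
clock: 6.3
position: [0.5419, -0.1603, 0.3569]
ee_rot: [-0.001, 0.829, 0.559, -0.0]
contact_force: [0.6, -0.7, -1.3]
width: 0.0125
gripper_force: 68.6
```

```bash
python3 - <<'E'
from h import *
t=cv2.cvtColor(manip.get_image("top"),4);s=cv2.cvtColor(manip.get_image("scene"),4)
c=lambda im,x,y:cv2.resize(im[y:y+100,x:x+100],(400,400),interpolation=cv2.INTER_CUBIC)
cv2.imwrite("pics/g3.png",np.hstack([c(t,360,242),c(s,195,210)]))
s=manip.get_state(); print(s["position"],s["contact_force"],s["ee_rot"],s["width"])
p=s["position"]+[.0005,.001,0]
print([(proj("scene",[p[0],p[1],p[2]-.283])-[195,210])*4,(proj("top",[p[0],p[1],p[2]-.283])-[360,242])*4])
E
```

```text
[ 0.54233364 -0.16070652  0.35818462] [ 0.62930356  0.62093739 -1.33581284] [5.06125951e-04 8.29077566e-01 5.59133294e-01 3.05350264e-04] 0.012439807672749156
[array([229.12428241, 368.30495917]), array([268.24450764, 127.84520841])]
```

View pics/g3.png

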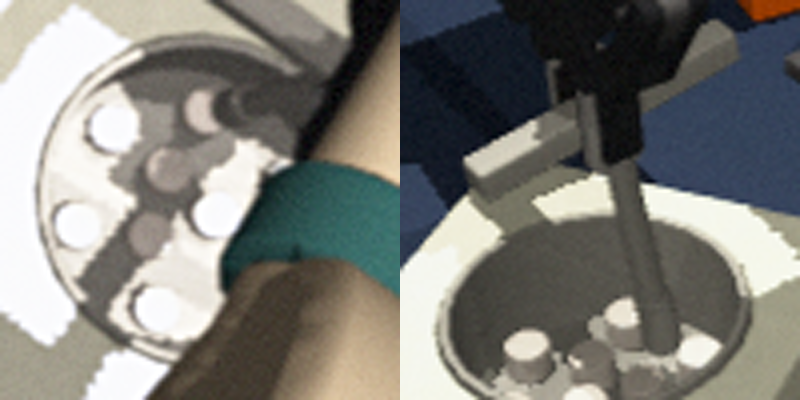

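The rod has tipped in the grip: the foot shows at (258,348) in the scene crop, while an upright rod would be at (229,368). I'll measure the tilt in the plane of the crossbar.

```bash
python3 - <<'E'
from h import *
s=manip.get_state();p=s["position"]; n=np.array([.927,-.375,0]);u=np.array([.375,.927,0])
def pl(X,Y,off=0):
    o,d=ray("scene",195+(X+.5)/4-.5,210+(Y+.5)/4-.5); q=o+d*(n@(p-o)+off)/(n@d); return np.round([u@(q-p)*1e3,(q[2]-p[2])*1e3],1)
for k,X in dict(shtop=(222,172),shmid=(238,240),footmid=(258,330),footbot=(260,352),endL=(72,172),endR=(330,42),topL=(70,158),topR=(322,25)).items(): print(k,pl(*X))
print(s["clock"],s["moment"])
E
```

```text
shtop [   7.3 -186.8]
shmid [  10.9 -221.3]
footmid [  15.5 -269.9]
footbot [  15.3 -281.6]
endL [ -51.9 -158.1]
endR [  59.1 -150.5]
topL [ -51.8 -152. ]
topR [  56.1 -141.7]
6.4 [-0.02674521  0.03751476  0.00488187]
```

>>> {"api": "carry_out", "payload": {
  "linear": [
    [0.0025,0.0055,0],
    [0.0025,0.0055,0],
    [0.0025,0.0055,0],
    [0.0025,0.0055,0],
    [0,0,0],
    [0,0,0]
  ],
  "angular": [
    [-0.252,0.102,0],
    [-0.252,0.102,0],
    [-0.252,0.102,0],
    [-0.252,0.102,0],
    [0,0,0],
    [0,0,0]
  ],
  "hand": [0,0,0,0,0,0],
  "force": 120
}}

```text
clock: 6.9
position: [0.5473, -0.1492, 0.3578]
ee_rot: [0.024, 0.828, 0.559, -0.036]
contact_force: [-0.7, -0.1, -1.9]
width: 0.0118
gripper_force: 117.7
```

```bash
python3 - <<'E'
from h import *
t=cv2.cvtColor(manip.get_image("top"),4);s=cv2.cvtColor(manip.get_image("scene"),4)
c=lambda im,x,y:cv2.resize(im[y:y+100,x:x+100],(400,400),interpolation=cv2.INTER_CUBIC)
cv2.imwrite("pics/g4.png",np.hstack([c(t,360,242),c(s,195,210)]))
s=manip.get_state(); print(s["position"],s["contact_force"],s["ee_rot"],s["width"],s["moment"])
E
```

```text
[ 0.54709001 -0.14969131  0.35772993] [-0.67102485  0.08648053 -2.70414729] [ 0.0243465   0.82832131  0.5585618  -0.0360524 ] 0.011667222995468062 [-0.01485786 -0.02067881  0.04592325]
```

View pics/g4.png

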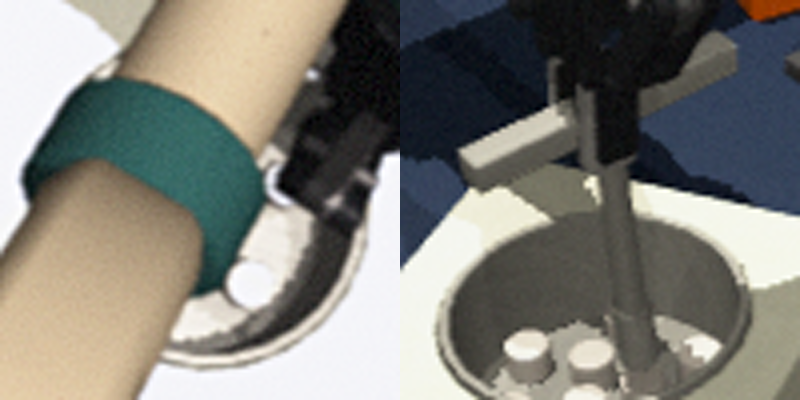

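The rod is upright again, with the shank running from (617,170) to (640,370), matching the vertical there. Lowering into the gap.

>>> {"api": "carry_out", "payload": {
  "linear": [
    [-0.004,-0.003,-0.01],
    [0,0,-0.014],
    [0,0,-0.014],
    [0,0,-0.014],
    [0,0,-0.014],
    [0,0,-0.014],
    [0,0,-0.01],
    [0,0,0]
  ],
  "angular": [
    [0,0,0],
    [0,0,0],
    [0,0,0],
    [0,0,0],
    [0,0,0],
    [0,0,0],
    [0,0,0],
    [0,0,0]
  ],
  "hand": [0,0,0,0,0,0,0,0]
}}

```text
clock: 7.67
position: [0.5446, -0.1512, 0.3111]
ee_rot: [0.023, 0.828, 0.558, -0.037]
contact_force: [-0.3, -0.5, -1.4]
width: 0.0113
gripper_force: 117.7
```

>>> {"api": "carry_out", "payload": {
  "linear": [
    [0,0,-0.002],
    [0,0,-0.002],
    [0,0,-0.002],
    [0,0,-0.002],
    [0,0,0]
  ],
  "angular": [
    [0,0,0],
    [0,0,0],
    [0,0,0],
    [0,0,0],
    [0,0,0]
  ],
  "hand": [0,0,0,0,0]
}}

```text
clock: 8.08
position: [0.5451, -0.1513, 0.3088]
ee_rot: [0.024, 0.828, 0.558, -0.036]
contact_force: [-0.1, 0.2, -1.1]
width: 0.0118
gripper_force: 117.7
```

>>> {"api": "carry_out", "payload": {
  "linear": [
    [0,0,-0.002],
    [0,0,-0.002],
    [0,0,-0.002],
    [0,0,0]
  ],
  "angular": [
    [0,0,0],
    [0,0,0],
    [0,0,0],
    [0,0,0]
  ],
  "hand": [0,0,0,0]
}}

```text
clock: 8.42
position: [0.545, -0.1513, 0.3055]
ee_rot: [0.024, 0.828, 0.558, -0.036]
contact_force: [-0.2, 0.4, -0.8]
width: 0.0115
gripper_force: 117.7
```

>>> {"api": "carry_out", "payload": {
  "linear": [
    [0,0,-0.0015],
    [0,0,0]
  ],
  "angular": [
    [0,0,0],
    [0,0,0]
  ],
  "hand": [0,0]
}}

```text
clock: 8.58
position: [0.545, -0.1513, 0.3048]
ee_rot: [0.024, 0.828, 0.558, -0.036]
contact_force: [-0.2, 0.8, -2.2]
width: 0.0115
gripper_force: 117.7
```

>>> {"api": "carry_out", "payload": {
  "linear": [
    [0,0,-0.0015],
    [0,0,0]
  ],
  "angular": [
    [0,0,0],
    [0,0,0]
  ],
  "hand": [0,0]
}}

```text
clock: 8.75
position: [0.545, -0.1513, 0.3041]
ee_rot: [0.024, 0.828, 0.558, -0.036]
contact_force: [0.3, 0.3, -1.7]
width: 0.0121
gripper_force: 117.7
```

>>> {"api": "carry_out", "payload": {
  "linear": [
    [0,0,-0.001],
    [0,0,0]
  ],
  "angular": [
    [0,0,0],
    [0,0,0]
  ],
  "hand": [0,0]
}}

```text
clock: 8.92
position: [0.5451, -0.1514, 0.3039]
ee_rot: [0.024, 0.828, 0.558, -0.036]
contact_force: [-0.1, -0.2, -1.5]
width: 0.0115
gripper_force: 117.8
```

>>> {"api": "carry_out", "payload": {
  "linear": [
    [0,0,-0.001],
    [0,0,0]
  ],
  "angular": [
    [0,0,0],
    [0,0,0]
  ],
  "hand": [0,0]
}}

```text
clock: 9.08
position: [0.5452, -0.1514, 0.3038]
ee_rot: [0.025, 0.828, 0.558, -0.036]
contact_force: [-0.6, 0.3, 2.3]
width: 0.0116
gripper_force: 118.3
```

>>> {"api": "carry_out", "payload": {
  "linear": [
    [0,0,-0.001],
    [0,0,0]
  ],
  "angular": [
    [0,0,0],
    [0,0,0]
  ],
  "hand": [0,0]
}}

```text
clock: 9.25
position: [0.5452, -0.1515, 0.3037]
ee_rot: [0.025, 0.828, 0.558, -0.036]
contact_force: [-1.2, 0.9, 5.4]
width: 0.0117
gripper_force: 118.8
```

The foot is resting on the bottom at about 7 N. I'll work out the clockwise stirring steps.

```bash
python3 - <<'E'
import numpy as np
k=np.arange(0,73); a=np.radians(-33-15*k)
r=np.interp(k,[0,3,30,38,62,72],[39,30.5,30.5,19,19,22])
p=np.c_[r*np.cos(a),r*np.sin(a)]
d=np.round(np.diff(p,axis=0)/500,4)
for i in range(0,72,8): print(i//8,np.round(p[i]),[[float(x),float(y),0] for x,y in d[i:i+8]])
E
```

```text
0 [ 33. -21.] [[-0.017, -0.0113, 0], [-0.0181, -0.0056, 0], [-0.0176, -0.0003, 0], [-0.0159, -0.0012, 0], [-0.0157, 0.0029, 0], [-0.0144, 0.0069, 0], [-0.0121, 0.0103, 0], [-0.009, 0.0131, 0]]
1 [-27. -14.] [[-0.0053, 0.015, 0], [-0.0012, 0.0159, 0], [0.0029, 0.0157, 0], [0.0069, 0.0144, 0], [0.0103, 0.0121, 0], [0.0131, 0.009, 0], [0.015, 0.0053, 0], [0.0159, 0.0012, 0]]
2 [ 2. 30.] [[0.0157, -0.0029, 0], [0.0144, -0.0069, 0], [0.0121, -0.0103, 0], [0.009, -0.0131, 0], [0.0053, -0.015, 0], [0.0012, -0.0159, 0], [-0.0029, -0.0157, 0], [-0.0069, -0.0144, 0]]
3 [ 26. -17.] [[-0.0103, -0.0121, 0], [-0.0131, -0.009, 0], [-0.015, -0.0053, 0], [-0.0159, -0.0012, 0], [-0.0157, 0.0029, 0], [-0.0144, 0.0069, 0], [-0.01, 0.0123, 0], [-0.006, 0.0138, 0]]
4 [-25. -13.] [[-0.002, 0.0142, 0], [0.0018, 0.0135, 0], [0.0051, 0.0118, 0], [0.0077, 0.0094, 0], [0.0093, 0.0065, 0], [0.0101, 0.0035, 0], [0.0094, 0.0033, 0], [0.0099, 0.0008, 0]]
5 [ 1. 19.] [[0.0098, -0.0018, 0], [0.009, -0.0043, 0], [0.0075, -0.0064, 0], [0.0056, -0.0082, 0], [0.0033, -0.0094, 0], [0.0008, -0.0099, 0], [-0.0018, -0.0098, 0], [-0.0043, -0.009, 0]]
6 [ 16. -10.] [[-0.0064, -0.0075, 0], [-0.0082, -0.0056, 0], [-0.0094, -0.0033, 0], [-0.0099, -0.0008, 0], [-0.0098, 0.0018, 0], [-0.009, 0.0043, 0], [-0.0075, 0.0064, 0], [-0.0056, 0.0082, 0]]
7 [-17.  -9.] [[-0.0033, 0.0094, 0], [-0.0008, 0.0099, 0], [0.0018, 0.0098, 0], [0.0043, 0.009, 0], [0.0064, 0.0075, 0], [0.0082, 0.0056, 0], [0.0092, 0.0039, 0], [0.0101, 0.0014, 0]]
8 [ 1. 20.] [[0.0102, -0.0013, 0], [0.0097, -0.004, 0], [0.0085, -0.0064, 0], [0.0066, -0.0085, 0], [0.0042, -0.0101, 0], [0.0015, -0.011, 0], [-0.0015, -0.0112, 0], [-0.0044, -0.0106, 0]]
```

>>> {"api": "carry_out", "payload": {
  "linear": [
    [-0.017,-0.0113,0],
    [-0.0181,-0.0056,0],
    [-0.0176,-0.0003,0],
    [-0.0159,-0.0012,0]
  ],
  "angular": [
    [0,0,0],
    [0,0,0],
    [0,0,0],
    [0,0,0]
  ],
  "hand": [0,0,0,0]
}}

```text
clock: 9.58
position: [0.5109, -0.1611, 0.3037]
ee_rot: [0.026, 0.829, 0.558, -0.035]
contact_force: [3.6, 0.3, 5.6]
width: 0.0115
gripper_force: 118.8
```

>>> {"api": "carry_out", "payload": {
  "linear": [
    [-0.0157,0.0029,0],
    [-0.0144,0.0069,0],
    [-0.0121,0.0103,0],
    [-0.009,0.0131,0]
  ],
  "angular": [
    [0,0,0],
    [0,0,0],
    [0,0,0],
    [0,0,0]
  ],
  "hand": [0,0,0,0]
}}

```text
clock: 9.92
position: [0.4846, -0.1453, 0.3037]
ee_rot: [0.027, 0.828, 0.559, -0.036]
contact_force: [2.3, -2.8, 6.1]
width: 0.012
gripper_force: 118.8
```

>>> {"api": "carry_out", "payload": {
  "linear": [
    [-0.0053,0.015,0],
    [-0.0012,0.0159,0],
    [0.0029,0.0157,0],
    [0.0069,0.0144,0],
    [0.0103,0.0121,0]
  ],
  "angular": [
    [0,0,0],
    [0,0,0],
    [0,0,0],
    [0,0,0],
    [0,0,0]
  ],
  "hand": [0,0,0,0,0]
}}

```text
clock: 10.33
position: [0.4898, -0.1091, 0.3037]
ee_rot: [0.026, 0.827, 0.559, -0.04]
contact_force: [-4.5, -8.5, 12.1]
width: 0.0119
gripper_force: 119.4
```

```bash
python3 - <<'E'
from h import *
t=cv2.cvtColor(manip.get_image("top"),4);s=cv2.cvtColor(manip.get_image("scene"),4)
c=lambda im,x,y:cv2.resize(im[y:y+100,x:x+100],(400,400),interpolation=cv2.INTER_CUBIC)
cv2.imwrite("pics/g5.png",np.hstack([c(t,360,242),c(s,195,210)]))
s=manip.get_state(); p=s["position"];print(p,s["contact_force"],s["moment"])
f=p+np.array([-.0041,-.0102,0]);print(f)
for z in(.021,.1):print((proj("scene",[f[0],f[1],z])-[195,210])*4)
E
```

```text
[ 0.49034201 -0.10848487  0.30364254] [-1.90972459 -5.11050033 11.62657227] [-1.32434054  0.60030647 -0.00902465]
[ 0.48624201 -0.11868487  0.30364254]
[188.84339073 361.09870484]
[170.08918415 220.76535913]
```

View pics/g5.png

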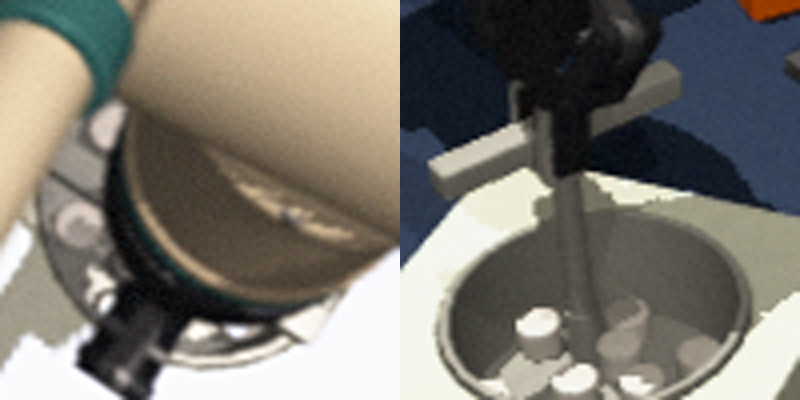

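The foot is where I expected, around (585,350), the shank is upright and beads have already moved. The force rose to 12 N, so I'll ease off slightly and carry on.

>>> {"api": "carry_out", "payload": {
  "linear": [
    [0.0131,0.009,0.001],
    [0.015,0.0053,0],
    [0.0159,0.0012,0],
    [0.0157,-0.0029,0]
  ],
  "angular": [
    [0,0,0],
    [0,0,0],
    [0,0,0],
    [0,0,0]
  ],
  "hand": [0,0,0,0]
}}

```text
clock: 10.77
position: [0.5155, -0.1018, 0.3033]
ee_rot: [0.02, 0.827, 0.56, -0.046]
contact_force: [-13.9, -1.3, 20.6]
width: 0.0115
gripper_force: 122.9
```

>>> {"api": "carry_out", "payload": {
  "linear": [
    [0,0,0.002],
    [0,0,0]
  ],
  "angular": [
    [0,0,0],
    [0,0,0]
  ],
  "hand": [0,0]
}}

```text
clock: 10.93
position: [0.5196, -0.1012, 0.3033]
ee_rot: [0.023, 0.828, 0.558, -0.039]
contact_force: [-2.0, -0.9, 3.3]
width: 0.0116
gripper_force: 120.3
```

>>> {"api": "carry_out", "payload": {
  "linear": [
    [0.0074,-0.0025,0],
    [0.007,-0.0042,0],
    [0.0064,-0.0048,0],
    [0.0056,-0.0056,0],
    [0.0049,-0.0062,0],
    [0.0041,-0.0068,0]
  ],
  "angular": [
    [0,0,0],
    [0,0,0],
    [0,0,0],
    [0,0,0],
    [0,0,0],
    [0,0,0]
  ],
  "hand": [0,0,0,0,0,0]
}}

```text
clock: 11.43
position: [0.5402, -0.1165, 0.3039]
ee_rot: [0.024, 0.828, 0.558, -0.036]
contact_force: [-0.5, 0.3, -1.4]
width: 0.0115
gripper_force: 119.5
```

>>> {"api": "carry_out", "payload": {
  "linear": [
    [0,0,-0.0015],
    [0,0,-0.001],
    [0,0,0]
  ],
  "angular": [
    [0,0,0],
    [0,0,0],
    [0,0,0]
  ],
  "hand": [0,0,0]
}}

```text
clock: 11.68
position: [0.54, -0.1165, 0.3034]
ee_rot: [0.025, 0.828, 0.558, -0.036]
contact_force: [0.7, 0.3, 1.0]
width: 0.0118
gripper_force: 119.7
```

```bash
python3 - <<'E'
import numpy as np
k=np.arange(0,129); a=np.radians(25-8*k)
r=np.interp(k,[0,6,50,60,129],[28.5,30,30,19,19])
p=np.c_[r*np.cos(a),r*np.sin(a)]
d=np.round(np.diff(p,axis=0)/500,4)
for i in range(0,128,8): print(i//8,np.round(p[i]+[514.1,-128.3]),[[float(x),float(y),0] for x,y in d[i:i+8]])
E
```

```text
0 [ 540. -116.] [[0.0033, -0.0073, 0], [0.0023, -0.0077, 0], [0.0012, -0.0081, 0], [0.0001, -0.0082, 0], [-0.0011, -0.0082, 0], [-0.0022, -0.008, 0], [-0.0038, -0.0075, 0], [-0.0048, -0.0069, 0]]
1 [ 537. -147.] [[-0.0057, -0.0061, 0], [-0.0065, -0.0053, 0], [-0.0072, -0.0043, 0], [-0.0077, -0.0033, 0], [-0.0081, -0.0022, 0], [-0.0083, -0.001, 0], [-0.0084, 0.0001, 0], [-0.0083, 0.0013, 0]]
2 [ 507. -158.] [[-0.008, 0.0024, 0], [-0.0076, 0.0035, 0], [-0.007, 0.0046, 0], [-0.0063, 0.0055, 0], [-0.0055, 0.0063, 0], [-0.0046, 0.007, 0], [-0.0035, 0.0076, 0], [-0.0024, 0.008, 0]]
3 [ 485. -135.] [[-0.0013, 0.0083, 0], [-0.0001, 0.0084, 0], [0.001, 0.0083, 0], [0.0022, 0.0081, 0], [0.0033, 0.0077, 0], [0.0043, 0.0072, 0], [0.0053, 0.0065, 0], [0.0061, 0.0057, 0]]
4 [ 495. -105.] [[0.0069, 0.0048, 0], [0.0075, 0.0038, 0], [0.0079, 0.0027, 0], [0.0082, 0.0016, 0], [0.0084, 0.0004, 0], [0.0083, -0.0007, 0], [0.0082, -0.0019, 0], [0.0078, -0.003, 0]]
5 [ 527. -101.] [[0.0073, -0.0041, 0], [0.0067, -0.005, 0], [0.0059, -0.0059, 0], [0.005, -0.0067, 0], [0.0041, -0.0073, 0], [0.003, -0.0078, 0]
[... 1264 characters left out ...]
.0036, -0.0039, 0], [-0.0041, -0.0033, 0], [-0.0045, -0.0027, 0], [-0.0049, -0.0021, 0], [-0.0051, -0.0014, 0], [-0.0053, -0.0006, 0]]
13 [ 515. -147.] [[-0.0053, 0.0001, 0], [-0.0052, 0.0008, 0], [-0.0051, 0.0016, 0], [-0.0048, 0.0022, 0], [-0.0044, 0.0029, 0], [-0.004, 0.0035, 0], [-0.0035, 0.004, 0], [-0.0029, 0.0044, 0]]
14 [ 497. -138.] [[-0.0022, 0.0048, 0], [-0.0016, 0.0051, 0], [-0.0008, 0.0052, 0], [-0.0001, 0.0053, 0], [0.0006, 0.0053, 0], [0.0014, 0.0051, 0], [0.0021, 0.0049, 0], [0.0027, 0.0045, 0]]
15 [ 499. -117.] [[0.0033, 0.0041, 0], [0.0039, 0.0036, 0], [0.0043, 0.003, 0], [0.0047, 0.0024, 0], [0.005, 0.0017, 0], [0.0052, 0.001, 0], [0.0053, 0.0003, 0], [0.0053, -0.0005, 0]]
```

>>> {"api": "carry_out", "payload": {
  "linear": [
    [0.0025,-0.0075,-0.0006],
    [0.0014,-0.0078,0],
    [0.0003,-0.008,0],
    [-0.0008,-0.008,0]
  ],
  "angular": [
    [0,0,0],
    [0,0,0],
    [0,0,0],
    [0,0,0]
  ],
  "hand": [0,0,0,0]
}}

```text
clock: 12.02
position: [0.5402, -0.1295, 0.303]
ee_rot: [0.02, 0.829, 0.558, -0.035]
contact_force: [-3.4, 9.4, 9.0]
width: 0.0117
gripper_force: 122.7
```

>>> {"api": "carry_out", "payload": {
  "linear": [
    [-0.0011,-0.0082,0],
    [-0.0022,-0.008,0],
    [-0.0038,-0.0075,0],
    [-0.0048,-0.0069,0]
  ],
  "angular": [
    [0,0,0],
    [0,0,0],
    [0,0,0],
    [0,0,0]
  ],
  "hand": [0,0,0,0]
}}

```text
clock: 12.35
position: [0.5337, -0.1446, 0.303]
ee_rot: [0.02, 0.829, 0.558, -0.035]
contact_force: [-4.0, 7.9, 9.1]
width: 0.0115
gripper_force: 122.7
```

>>> {"api": "carry_out", "payload": {
  "linear": [
    [-0.0057,-0.0061,0],
    [-0.0065,-0.0053,0],
    [-0.0072,-0.0043,0],
    [-0.0077,-0.0033,0],
    [-0.0081,-0.0022,0],
    [-0.0083,-0.001,0]
  ],
  "angular": [
    [0,0,0],
    [0,0,0],
    [0,0,0],
    [0,0,0],
    [0,0,0],
    [0,0,0]
  ],
  "hand": [0,0,0,0,0,0]
}}

```text
clock: 12.85
position: [0.5141, -0.1588, 0.3033]
ee_rot: [0.026, 0.828, 0.558, -0.035]
contact_force: [3.0, 0.7, 4.6]
width: 0.0117
gripper_force: 120.0
```

>>> {"api": "carry_out", "payload": {
  "linear": [
    [-0.0084,0.0001,0],
    [-0.0083,0.0013,0],
    [-0.008,0.0024,0],
    [-0.0076,0.0035,0],
    [-0.007,0.0046,0],
    [-0.0063,0.0055,0]
  ],
  "angular": [
    [0,0,0],
    [0,0,0],
    [0,0,0],
    [0,0,0],
    [0,0,0],
    [0,0,0]
  ],
  "hand": [0,0,0,0,0,0]
}}

```text
clock: 13.35
position: [0.4908, -0.1502, 0.3033]
ee_rot: [0.026, 0.828, 0.559, -0.036]
contact_force: [3.2, -2.5, 4.7]
width: 0.0116
gripper_force: 120.1
```

>>> {"api": "carry_out", "payload": {
  "linear": [
    [-0.0055,0.0063,0],
    [-0.0046,0.007,0],
    [-0.0035,0.0076,0],
    [-0.0024,0.008,0],
    [-0.0013,0.0083,0],
    [-0.0001,0.0084,0]
  ],
  "angular": [
    [0,0,0],
    [0,0,0],
    [0,0,0],
    [0,0,0],
    [0,0,0],
    [0,0,0]
  ],
  "hand": [0,0,0,0,0,0]
}}

```text
clock: 13.85
position: [0.4813, -0.1279, 0.3033]
ee_rot: [0.026, 0.828, 0.559, -0.038]
contact_force: [0.6, -6.4, 1.4]
width: 0.0118
gripper_force: 119.3
```

>>> {"api": "carry_out", "payload": {
  "linear": [
    [0.001,0.0083,-0.0005],
    [0.0022,0.0081,0],
    [0.0033,0.0077,0],
    [0.0043,0.0072,0],
    [0.0053,0.0065,0]
  ],
  "angular": [
    [0,0,0],
    [0,0,0],
    [0,0,0],
    [0,0,0],
    [0,0,0]
  ],
  "hand": [0,0,0,0,0]
}}

```text
clock: 14.27
position: [0.4892, -0.1094, 0.303]
ee_rot: [0.026, 0.828, 0.559, -0.039]
contact_force: [-0.8, -7.4, 7.1]
width: 0.0117
gripper_force: 122.1
```

>>> {"api": "carry_out", "payload": {
  "linear": [
    [0.0061,0.0057,0],
    [0.0069,0.0048,0.0004],
    [0.0075,0.0038,0],
    [0.0079,0.0027,0]
  ],
  "angular": [
    [0,0,0],
    [0,0,0],
    [0,0,0],
    [0,0,0]
  ],
  "hand": [0,0,0,0]
}}

```text
clock: 14.6
position: [0.5012, -0.1007, 0.3029]
ee_rot: [0.024, 0.827, 0.56, -0.042]
contact_force: [-6.4, -6.1, 13.3]
width: 0.012
gripper_force: 122.8
```

>>> {"api": "carry_out", "payload": {
  "linear": [
    [0.0082,0.0016,0.0008],
    [0.0084,0.0004,0.0004],
    [0.0083,-0.0007,0]
  ],
  "angular": [
    [0,0,0],
    [0,0,0],
    [0,0,0]
  ],
  "hand": [0,0,0]
}}

```text
clock: 14.85
position: [0.5119, -0.0991, 0.3027]
ee_rot: [0.021, 0.827, 0.559, -0.044]
contact_force: [-10.9, -3.7, 15.9]
width: 0.0117
gripper_force: 123.6
```

>>> {"api": "carry_out", "payload": {
  "linear": [
    [0.006,-0.004,0.001],
    [0.007,-0.004,0],
    [0.007,-0.004,0]
  ],
  "angular": [
    [0,0,0],
    [0,0,0],
    [0,0,0]
  ],
  "hand": [0,0,0]
}}

```text
clock: 15.1
position: [0.5204, -0.1036, 0.3025]
ee_rot: [0.017, 0.828, 0.559, -0.045]
contact_force: [-11.8, 2.4, 16.2]
width: 0.012
gripper_force: 125.6
```

>>> {"api": "carry_out", "payload": {
  "linear": [
    [0,0,0.001],
    [0,0,0]
  ],
  "angular": [
    [0,0,0],
    [0,0,0]
  ],
  "hand": [0,0]
}}

```text
clock: 15.27
position: [0.5216, -0.1038, 0.3029]
ee_rot: [0.018, 0.828, 0.559, -0.043]
contact_force: [-7.7, 0.9, 9.6]
width: 0.0119
gripper_force: 122.7
```

```bash
python3 - <<'E'
from h import *
s=manip.get_state(); print({k:np.round(s[k],4) for k in("position","contact_force","moment","ee_rot","effort")})
from scipy.spatial.transform import Rotation as R
q=s["ee_rot"];print(R.from_quat([*q[1:],q[0]]).apply([0,0,1]))
sc=cv2.cvtColor(manip.get_image("scene"),4);cv2.imwrite("pics/g6.png",sc)
g=cv2.cvtColor(sc,6)
# shank sides across rows: profile
for v in range(248,296,6): print(v,g[v,225:290:2].tolist())
E
```

```text
{'position': array([ 0.5216, -0.1038,  0.3029]), 'contact_force': array([-7.6719,  0.9132,  9.6304]), 'moment': array([ 0.1035,  2.1321, -0.0169]), 'ee_rot': array([ 0.0183,  0.8281,  0.5587, -0.0427]), 'effort': array([  0.516 , -35.4583, -22.8572,   0.4071,  -3.2472,   0.1049])}
[-0.0503235  -0.07807636 -0.99567647]
248 [23, 22, 121, 186, 201, 204, 203, 208, 204, 172, 81, 86, 65, 13, 12, 16, 17, 17, 14, 12, 11, 16, 15, 24, 26, 22, 21, 30, 67, 66, 66, 63, 66]
254 [204, 208, 177, 114, 87, 82, 82, 81, 79, 72, 63, 85, 76, 19, 16, 19, 15, 13, 15, 16, 14, 15, 18, 20, 19, 20, 26, 24, 24, 27, 22, 23, 30]
260 [79, 80, 106, 214, 234, 236, 235, 233, 232, 232, 111, 109, 87, 86, 74, 78, 110, 231, 233, 232, 232, 238, 232, 230, 228, 194, 141, 43, 35, 24, 26, 25, 23]
266 [244, 214, 162, 136, 94, 84, 79, 84, 83, 84, 85, 81, 73, 86, 76, 71, 83, 80, 81, 83, 100, 105, 143, 153, 152, 153, 154, 157, 155, 152, 157, 153, 155]
272 [89, 89, 89, 83, 76, 80, 80, 85, 82, 81, 84, 83, 74, 84, 81, 69, 81, 83, 76, 84, 84, 82, 80, 75, 80, 107, 142, 152, 154, 153, 154, 154, 154]
278 [84, 78, 89, 86, 81, 79, 77, 79, 82, 88, 80, 80, 75, 83, 81, 67, 83, 81, 79, 85, 83, 84, 80, 78, 73, 73, 65, 104, 135, 153, 150, 156, 155]
284 [79, 83, 86, 85, 84, 112, 109, 81, 75, 80, 82, 82, 81, 79, 79, 68, 103, 100, 144, 108, 82, 83, 79, 80, 80, 71, 67, 55, 103, 132, 154, 153, 152]
290 [84, 85, 87, 212, 228, 225, 230, 178, 107, 162, 164, 170, 165, 103, 89, 74, 76, 122, 113, 100, 82, 81, 83, 78, 74, 70, 66, 97, 77, 136, 156, 156, 157]
```

>>> {"api": "carry_out", "payload": {
  "linear": [
    [0.0067,-0.0035,0],
    [0.0059,-0.0046,-0.0005]
  ],
  "angular": [
    [0,0,0],
    [0,0,0]
  ],
  "hand": [0,0]
}}

```text
clock: 15.48
position: [0.5271, -0.1071, 0.3026]
ee_rot: [0.017, 0.828, 0.559, -0.043]
contact_force: [-10.5, 3.7, 15.0]
width: 0.0119
gripper_force: 124.8
```

>>> {"api": "carry_out", "payload": {
  "linear": [
    [0.005,-0.0056,0.0008],
    [0.004,-0.0064,0.0005]
  ],
  "angular": [
    [0,0,0],
    [0,0,0]
  ],
  "hand": [0,0]
}}

```text
clock: 15.65
position: [0.5333, -0.1131, 0.303]
ee_rot: [0.018, 0.828, 0.558, -0.041]
contact_force: [-2.4, 0.7, 3.8]
width: 0.0117
gripper_force: 121.3
```

>>> {"api": "carry_out", "payload": {
  "linear": [
    [0.0028,-0.007,-0.0006],
    [0.0016,-0.0073,-0.0004]
  ],
  "angular": [
    [0,0,0],
    [0,0,0]
  ],
  "hand": [0,0]
}}

```text
clock: 15.82
position: [0.5359, -0.1194, 0.3027]
ee_rot: [0.017, 0.829, 0.558, -0.039]
contact_force: [-3.7, 6.8, 11.2]
width: 0.0116
gripper_force: 123.2
```

>>> {"api": "carry_out", "payload": {
  "linear": [
    [0.0019,-0.0071,0.0003],
    [0.0006,-0.0073,0],
    [-0.0006,-0.0073,0]
  ],
  "angular": [
    [0,0,0],
    [0,0,0],
    [0,0,0]
  ],
  "hand": [0,0,0]
}}

```text
clock: 16.07
position: [0.5383, -0.1309, 0.303]
ee_rot: [0.02, 0.829, 0.558, -0.038]
contact_force: [0.2, 3.8, 4.2]
width: 0.0113
gripper_force: 121.7
```

>>> {"api": "carry_out", "payload": {
  "linear": [
    [-0.0019,-0.0071,-0.0002],
    [-0.0031,-0.0066,0],
    [-0.0042,-0.006,0],
    [-0.0052,-0.0052,0]
  ],
  "angular": [
    [0,0,0],
    [0,0,0],
    [0,0,0],
    [0,0,0]
  ],
  "hand": [0,0,0,0]
}}

```text
clock: 16.4
position: [0.5326, -0.1455, 0.3032]
ee_rot: [0.024, 0.828, 0.559, -0.037]
contact_force: [0.6, 0.0, -2.3]
width: 0.0115
gripper_force: 120.8
```

>>> {"api": "carry_out", "payload": {
  "linear": [
    [0,0,-0.0015],
    [-0.006,-0.0042,-0.0007],
    [-0.0066,-0.0031,0]
  ],
  "angular": [
    [0,0,0],
    [0,0,0],
    [0,0,0]
  ],
  "hand": [0,0,0]
}}

```text
clock: 16.65
position: [0.5276, -0.1489, 0.3031]
ee_rot: [0.025, 0.829, 0.558, -0.035]
contact_force: [3.6, 2.6, -0.1]
width: 0.012
gripper_force: 121.1
```

>>> {"api": "carry_out", "payload": {
  "linear": [
    [-0.0071,-0.0019,-0.0012],
    [-0.0073,-0.0006,0],
    [-0.0073,0.0006,0],
    [-0.0071,0.0019,0]
  ],
  "angular": [
    [0,0,0],
    [0,0,0],
    [0,0,0],
    [0,0,0]
  ],
  "hand": [0,0,0,0]
}}

```text
clock: 16.98
position: [0.5139, -0.1476, 0.3031]
ee_rot: [0.024, 0.829, 0.558, -0.032]
contact_force: [3.7, 6.7, 2.5]
width: 0.0121
gripper_force: 121.7
```

>>> {"api": "carry_out", "payload": {
  "linear": [
    [-0.0066,0.0031,-0.0004],
    [-0.006,0.0042,0],
    [-0.0052,0.0052,0],
    [-0.0042,0.006,0],
    [-0.0031,0.0066,0]
  ],
  "angular": [
    [0,0,0],
    [0,0,0],
    [0,0,0],
    [0,0,0],
    [0,0,0]
  ],
  "hand": [0,0,0,0,0]
}}

```text
clock: 17.4
position: [0.5006, -0.1371, 0.303]
ee_rot: [0.027, 0.828, 0.559, -0.036]
contact_force: [2.5, -2.2, 2.9]
width: 0.0114
gripper_force: 121.5
```

>>> {"api": "carry_out", "payload": {
  "linear": [
    [-0.0019,0.0071,0],
    [-0.0006,0.0073,0],
    [0.0006,0.0073,0],
    [0.0019,0.0071,0],
    [0.0031,0.0066,0]
  ],
  "angular": [
    [0,0,0],
    [0,0,0],
    [0,0,0],
    [0,0,0],
    [0,0,0]
  ],
  "hand": [0,0,0,0,0]
}}

```text
clock: 17.82
position: [0.5018, -0.1198, 0.303]
ee_rot: [0.027, 0.828, 0.559, -0.037]
contact_force: [-0.5, -6.1, 6.1]
width: 0.0118
gripper_force: 121.9
```

>>> {"api": "carry_out", "payload": {
  "linear": [
    [0.0042,0.006,0.0003],
    [0.0052,0.0052,0.0003],
    [0.006,0.0042,0.0003],
    [0.0066,0.0031,0.0003]
  ],
  "angular": [
    [0,0,0],
    [0,0,0],
    [0,0,0],
    [0,0,0]
  ],
  "hand": [0,0,0,0]
}}

```text
clock: 18.15
position: [0.5108, -0.1101, 0.303]
ee_rot: [0.024, 0.828, 0.559, -0.04]
contact_force: [-3.7, -4.5, 7.8]
width: 0.0118
gripper_force: 122.1
```

>>> {"api": "carry_out", "payload": {
  "linear": [
    [0.0071,0.0019,0.0004],
    [0.0073,0.0006,0.0004],
    [0.0073,-0.0006,0.0004],
    [0.0071,-0.0019,0.0003]
  ],
  "angular": [
    [0,0,0],
    [0,0,0],
    [0,0,0],
    [0,0,0]
  ],
  "hand": [0,0,0,0]
}}

```text
clock: 18.48
position: [0.5237, -0.1091, 0.3029]
ee_rot: [0.021, 0.828, 0.559, -0.041]
contact_force: [-6.6, -1.5, 9.3]
width: 0.0119
gripper_force: 122.4
```

>>> {"api": "carry_out", "payload": {
  "linear": [
    [0.0066,-0.0031,0.0003],
    [0.006,-0.0042,0],
    [0.0052,-0.0052,0],
    [0.0042,-0.006,0]
  ],
  "angular": [
    [0,0,0],
    [0,0,0],
    [0,0,0],
    [0,0,0]
  ],
  "hand": [0,0,0,0]
}}

```text
clock: 18.82
position: [0.5339, -0.1168, 0.3028]
ee_rot: [0.018, 0.828, 0.558, -0.041]
contact_force: [-5.7, 4.5, 11.2]
width: 0.0115
gripper_force: 123.3
```

>>> {"api": "carry_out", "payload": {
  "linear": [
    [0.0031,-0.0066,0],
    [0.0019,-0.0071,0],
    [0.0006,-0.0073,0],
    [-0.0006,-0.0073,-0.0002],
    [-0.0019,-0.0071,-0.0003]
  ],
  "angular": [
    [0,0,0],
    [0,0,0],
    [0,0,0],
    [0,0,0],
    [0,0,0]
  ],
  "hand": [0,0,0,0,0]
}}

```text
clock: 19.23
position: [0.5382, -0.1342, 0.303]
ee_rot: [0.02, 0.829, 0.558, -0.036]
contact_force: [-0.0, 5.0, 7.3]
width: 0.0113
gripper_force: 122.1
```

>>> {"api": "carry_out", "payload": {
  "linear": [
    [-0.0025,-0.0068,-0.0006],
    [-0.0036,-0.0063,-0.0006],
    [-0.0047,-0.0056,-0.0005],
    [-0.0056,-0.0047,-0.0005]
  ],
  "angular": [
    [0,0,0],
    [0,0,0],
    [0,0,0],
    [0,0,0]
  ],
  "hand": [0,0,0,0]
}}

```text
clock: 19.57
position: [0.5317, -0.1461, 0.303]
ee_rot: [0.022, 0.829, 0.558, -0.034]
contact_force: [2.9, 5.5, 8.8]
width: 0.0117
gripper_force: 122.4
```

>>> {"api": "carry_out", "payload": {
  "linear": [
    [-0.006,-0.004,-0.0002],
    [-0.0067,-0.0028,0],
    [-0.0071,-0.0016,0],
    [-0.0073,-0.0003,0],
    [-0.0072,0.001,0]
  ],
  "angular": [
    [0,0,0],
    [0,0,0],
    [0,0,0],
    [0,0,0],
    [0,0,0]
  ],
  "hand": [0,0,0,0,0]
}}

```text
clock: 19.98
position: [0.5152, -0.1514, 0.303]
ee_rot: [0.025, 0.829, 0.558, -0.034]
contact_force: [3.9, 0.1, 4.7]
width: 0.0116
gripper_force: 121.9
```

>>> {"api": "carry_out", "payload": {
  "linear": [
    [-0.0069,0.0023,-0.0002],
    [-0.0064,0.0035,0],
    [-0.0056,0.0047,0],
    [-0.0047,0.0056,0]
  ],
  "angular": [
    [0,0,0],
    [0,0,0],
    [0,0,0],
    [0,0,0]
  ],
  "hand": [0,0,0,0]
}}

```text
clock: 20.32
position: [0.5042, -0.1438, 0.303]
ee_rot: [0.027, 0.829, 0.558, -0.033]
contact_force: [7.1, 0.1, 3.3]
width: 0.0116
gripper_force: 121.7
```

>>> {"api": "carry_out", "payload": {
  "linear": [
    [-0.0036,0.0063,-0.0003],
    [-0.0025,0.0068,0],
    [-0.0013,0.0072,0],
    [0,0.0073,0],
    [0.0013,0.0072,0]
  ],
  "angular": [
    [0,0,0],
    [0,0,0],
    [0,0,0],
    [0,0,0],
    [0,0,0]
  ],
  "hand": [0,0,0,0,0]
}}

```text
clock: 20.73
position: [0.4998, -0.1274, 0.303]
ee_rot: [0.027, 0.828, 0.559, -0.037]
contact_force: [2.0, -5.2, 6.7]
width: 0.0117
gripper_force: 122.0
```

>>> {"api": "carry_out", "payload": {
  "linear": [
    [0.0025,0.0068,0],
    [0.0036,0.0063,0.0002],
    [0.0047,0.0056,0.0003],
    [0.0056,0.0047,0.0003]
  ],
  "angular": [
    [0,0,0],
    [0,0,0],
    [0,0,0],
    [0,0,0]
  ],
  "hand": [0,0,0,0]
}}

```text
clock: 21.07
position: [0.5061, -0.1161, 0.303]
ee_rot: [0.025, 0.828, 0.559, -0.04]
contact_force: [-3.1, -7.0, 9.1]
width: 0.0119
gripper_force: 122.2
```

>>> {"api": "carry_out", "payload": {
  "linear": [
    [0.0064,0.0035,0.0004],
    [0.0069,0.0023,0.0004],
    [0.0072,0.001,0.0004],
    [0.0073,-0.0003,0.0004]
  ],
  "angular": [
    [0,0,0],
    [0,0,0],
    [0,0,0],
    [0,0,0]
  ],
  "hand": [0,0,0,0]
}}

```text
clock: 21.4
position: [0.5179, -0.1121, 0.3029]
ee_rot: [0.022, 0.828, 0.559, -0.043]
contact_force: [-7.3, -2.7, 11.1]
width: 0.0118
gripper_force: 122.5
```

>>> {"api": "carry_out", "payload": {
  "linear": [
    [0.0071,-0.0016,0.0004],
    [0.0067,-0.0028,0.0003],
    [0.006,-0.004,0.0002]
  ],
  "angular": [
    [0,0,0],
    [0,0,0],
    [0,0,0]
  ],
  "hand": [0,0,0]
}}

```text
clock: 21.65
position: [0.5265, -0.1151, 0.3027]
ee_rot: [0.019, 0.828, 0.559, -0.043]
contact_force: [-8.4, 0.1, 11.8]
width: 0.0117
gripper_force: 123.4
```

>>> {"api": "carry_out", "payload": {
  "linear": [
    [0.0056,-0.0047,0.0002],
    [0.0047,-0.0056,0.0001],
    [0.0036,-0.0063,0],
    [0.0025,-0.0068,0],
    [0.0013,-0.0072,0]
  ],
  "angular": [
    [0,0,0],
    [0,0,0],
    [0,0,0],
    [0,0,0],
    [0,0,0]
  ],
  "hand": [0,0,0,0,0]
}}

```text
clock: 22.07
position: [0.5361, -0.1285, 0.3027]
ee_rot: [0.017, 0.829, 0.558, -0.04]
contact_force: [-4.9, 6.6, 10.7]
width: 0.0116
gripper_force: 122.9
```

>>> {"api": "carry_out", "payload": {
  "linear": [
    [0,-0.0073,-0.0002],
    [-0.0013,-0.0072,-0.0004],
    [-0.0025,-0.0068,-0.0006],
    [-0.0036,-0.0063,-0.0006]
  ],
  "angular": [
    [0,0,0],
    [0,0,0],
    [0,0,0],
    [0,0,0]
  ],
  "hand": [0,0,0,0]
}}

```text
clock: 22.4
position: [0.5349, -0.142, 0.3028]
ee_rot: [0.019, 0.829, 0.558, -0.036]
contact_force: [0.5, 7.5, 11.6]
width: 0.0118
gripper_force: 122.8
```

>>> {"api": "carry_out", "payload": {
  "linear": [
    [-0.0047,-0.0056,-0.0005],
    [-0.0056,-0.0047,-0.0005],
    [-0.006,-0.004,-0.0003],
    [-0.0067,-0.0028,0],
    [-0.0071,-0.0016,0]
  ],
  "angular": [
    [0,0,0],
    [0,0,0],
    [0,0,0],
    [0,0,0],
    [0,0,0]
  ],
  "hand": [0,0,0,0,0]
}}

```text
clock: 22.82
position: [0.522, -0.1528, 0.303]
ee_rot: [0.024, 0.829, 0.558, -0.034]
contact_force: [3.3, 2.8, 6.7]
width: 0.0117
gripper_force: 122.2
```

>>> {"api": "carry_out", "payload": {
  "linear": [
    [-0.0073,-0.0003,0],
    [-0.0072,0.001,0],
    [-0.0069,0.0023,-0.0002],
    [-0.0064,0.0035,0],
    [-0.0056,0.0047,0],
    [-0.0047,0.0056,0]
  ],
  "angular": [
    [0,0,0],
    [0,0,0],
    [0,0,0],
    [0,0,0],
    [0,0,0],
    [0,0,0]
  ],
  "hand": [0,0,0,0,0,0]
}}

```text
clock: 23.32
position: [0.5032, -0.1463, 0.303]
ee_rot: [0.026, 0.828, 0.559, -0.036]
contact_force: [3.2, -2.9, 4.4]
width: 0.0118
gripper_force: 122.0
```

>>> {"api": "carry_out", "payload": {
  "linear": [
    [-0.0036,0.0063,-0.0002],
    [-0.0025,0.0068,0],
    [-0.0013,0.0072,0],
    [0,0.0073,0],
    [0.0013,0.0072,0],
    [0.0025,0.0068,0],
    [0.0036,0.0063,0.0002]
  ],
  "angular": [
    [0,0,0],
    [0,0,0],
    [0,0,0],
    [0,0,0],
    [0,0,0],
    [0,0,0],
    [0,0,0]
  ],
  "hand": [0,0,0,0,0,0,0]
}}

```text
clock: 23.9
position: [0.5015, -0.1233, 0.303]
ee_rot: [0.026, 0.828, 0.559, -0.039]
contact_force: [-1.0, -6.9, 8.3]
width: 0.0116
gripper_force: 122.2
```

>>> {"api": "carry_out", "payload": {
  "linear": [
    [0.0047,0.0056,0.0003],
    [0.0056,0.0047,0.0003],
    [0.0064,0.0035,0.0004],
    [0.0069,0.0023,0.0004],
    [0.0072,0.001,0.0004]
  ],
  "angular": [
    [0,0,0],
    [0,0,0],
    [0,0,0],
    [0,0,0],
    [0,0,0]
  ],
  "hand": [0,0,0,0,0]
}}

```text
clock: 24.32
position: [0.5149, -0.1142, 0.3029]
ee_rot: [0.023, 0.828, 0.559, -0.042]
contact_force: [-6.2, -5.3, 10.1]
width: 0.0118
gripper_force: 122.3
```

>>> {"api": "carry_out", "payload": {
  "linear": [
    [0.0073,-0.0003,0.0004],
    [0.0071,-0.0016,0.0004],
    [0.0067,-0.0028,0.0003],
    [0.006,-0.004,0.0002],
    [0.0056,-0.0047,0.0002]
  ],
  "angular": [
    [0,0,0],
    [0,0,0],
    [0,0,0],
    [0,0,0],
    [0,0,0]
  ],
  "hand": [0,0,0,0,0]
}}

```text
clock: 24.73
position: [0.5287, -0.1189, 0.3027]
ee_rot: [0.017, 0.828, 0.559, -0.044]
contact_force: [-10.0, 1.3, 13.1]
width: 0.0115
gripper_force: 123.7
```

>>> {"api": "carry_out", "payload": {
  "linear": [
    [0.0047,-0.0056,0.0001],
    [0.0036,-0.0063,0],
    [0.0025,-0.0068,0],
    [0.0013,-0.0072,0],
    [0,-0.0073,-0.0002],
    [-0.0013,-0.0072,-0.0004]
  ],
  "angular": [
    [0,0,0],
    [0,0,0],
    [0,0,0],
    [0,0,0],
    [0,0,0],
    [0,0,0]
  ],
  "hand": [0,0,0,0,0,0]
}}

```text
clock: 25.23
position: [0.5362, -0.1372, 0.3027]
ee_rot: [0.017, 0.829, 0.558, -0.038]
contact_force: [-3.2, 8.2, 11.4]
width: 0.0119
gripper_force: 123.1
```

>>> {"api": "carry_out", "payload": {
  "linear": [
    [-0.0025,-0.0068,-0.0006],
    [-0.0036,-0.0063,-0.0006],
    [-0.0047,-0.0056,-0.0005],
    [-0.0056,-0.0047,-0.0005],
    [-0.006,-0.004,-0.0003],
    [-0.0067,-0.0028,0],
    [-0.0071,-0.0016,0]
  ],
  "angular": [
    [0,0,0],
    [0,0,0],
    [0,0,0],
    [0,0,0],
    [0,0,0],
    [0,0,0],
    [0,0,0]
  ],
  "hand": [0,0,0,0,0,0,0]
}}

```text
clock: 25.82
position: [0.5219, -0.1545, 0.303]
ee_rot: [0.023, 0.829, 0.558, -0.034]
contact_force: [3.5, 3.4, 7.6]
width: 0.0113
gripper_force: 122.3
```

>>> {"api": "carry_out", "payload": {
  "linear": [
    [0,0,0.01],
    [0,0,0.015],
    [0,0,0.02],
    [0,0,0.03],
    [0,0,0.04],
    [0,0,0.05],
    [0,0,0.04],
    [0,0,0.02]
  ],
  "angular": [
    [0,0,0],
    [0,0,0],
    [0,0,0],
    [0,0,0],
    [0,0,0],
    [0,0,0],
    [0,0,0],
    [0,0,0]
  ],
  "hand": [0,0,0,0,0,0,0,0]
}}

```text
clock: 26.48
position: [0.5216, -0.1561, 0.4176]
ee_rot: [0.025, 0.828, 0.558, -0.036]
contact_force: [0.9, -0.3, -1.9]
width: 0.0117
gripper_force: 120.9
```

>>> {"api": "carry_out", "payload": {
  "linear": [
    [0,0.005,0.02],
    [0,0.01,0.03],
    [-0.002,0.02,0.03],
    [-0.002,0.03,0.02],
    [-0.002,0.04,0.01],
    [-0.002,0.05,0],
    [-0.002,0.06,0],
    [-0.002,0.065,0]
  ],
  "angular": [
    [0,0,0],
    [0,0,0],
    [0,0,0],
    [0,0,0],
    [0,0,0],
    [0,0,0],
    [0,0,0],
    [0,0,0]
  ],
  "hand": [0,0,0,0,0,0,0,0]
}}

```text
clock: 27.15
position: [0.515, -0.0152, 0.469]
ee_rot: [0.024, 0.829, 0.558, -0.037]
contact_force: [0.2, 0.0, -2.1]
width: 0.0114
gripper_force: 120.8
```

>>> {"api": "carry_out", "payload": {
  "linear": [
    [-0.002,0.065,0],
    [-0.002,0.065,0],
    [-0.002,0.065,0],
    [-0.002,0.06,0],
    [-0.002,0.055,0],
    [-0.002,0.045,0],
    [-0.002,0.03,0],
    [-0.002,0.018,0]
  ],
  "angular": [
    [0,0,0],
    [0,0,0],
    [0,0,0],
    [0,0,0],
    [0,0,0],
    [0,0,0],
    [0,0,0],
    [0,0,0]
  ],
  "hand": [0,0,0,0,0,0,0,0]
}}

```text
clock: 27.82
position: [0.507, 0.1875, 0.4688]
ee_rot: [0.024, 0.828, 0.559, -0.037]
contact_force: [-0.4, -0.9, -2.2]
width: 0.0114
gripper_force: 120.9
```

>>> {"api": "carry_out", "payload": {
  "linear": [
    [0,0,0],
    [0,0,0],
    [0,0,0]
  ],
  "angular": [
    [0,0,0],
    [0,0,0],
    [0,0,0]
  ],
  "hand": [0,0,0]
}}

```text
clock: 28.07
position: [0.5076, 0.1847, 0.4696]
ee_rot: [0.025, 0.829, 0.558, -0.037]
contact_force: [-0.2, 0.8, -0.9]
width: 0.0111
gripper_force: 120.8
```

```bash
python3 - <<'E'
from h import *
t=cv2.cvtColor(manip.get_image("top"),4);s=cv2.cvtColor(manip.get_image("scene"),4)
c=lambda im,x,y,w,o:cv2.resize(im[y:y+w,x:x+w],(o,o),interpolation=cv2.INTER_CUBIC)
a=c(s,255,70,150,600); b=np.vstack([c(t,370,252,80,200),c(s,195,250,100,200),c(t,150,180,120,200)])
cv2.imwrite("pics/g7.png",np.hstack([a,b]))
s=manip.get_state(); print(s["position"],s["contact_force"],s["ee_rot"])
E
```

```text
[0.50769075 0.18453103 0.46983365] [ 1.18712253  0.01587597 -2.01731675] [ 0.02452305  0.82880433  0.55781875 -0.03633523]
```

View pics/g7.png

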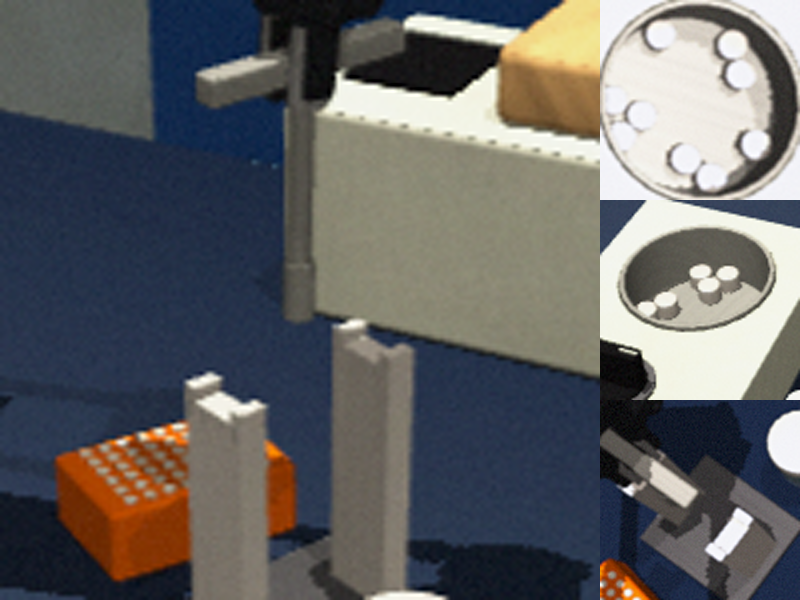

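All nine beads are in the pan and pushed out to the wall, each away from its first place. The rod is upright, with the bar from (210,85) to (395,40) in the crop and the posts clear below. A quick check of the bar's position comes next.

```bash
python3 - <<'E'
from h import *
n=np.array([.927,-.375,0]);u=np.array([.375,.927,0])
def pl(px,c):
    o,d=ray("scene",*px); q=o+d*(n@(c-o))/(n@d); return np.round([u@(q-c)*1e3,q[2]*1e3],1)
g=lambda X,Y:(255+(X+.5)/4-.5,70+(Y+.5)/4-.5)
c=np.array([.5077-.0051,.1845-.0125,0])
print("now", [pl(g(*x),c) for x in((198,70),(403,22),(298,112),(298,250),(297,320))])
# originally hanging (c1 crop: scene 280,145 x4)
k=lambda X,Y:(280+(X+.5)/4-.5,145+(Y+.5)/4-.5)
c0=np.array([.5012,.1745,0])
print("orig",[pl(k(*x),c0) for x in((97,85),(287,27),(200,80),(198,230))])
# top: bar left end visible centreline in crop (150,180,120)->200 at 600,400 : right end
h=lambda X,Y:(150+(X+.5)*.6-.5,180+(Y+.5)*.6-.5)
print(onz("top",*h(90,92),.321), c-u*.056)
E
```

```text
now [array([-56.5, 325.7]), array([ 62.4, 320.3]), array([ -0.4, 293.1]), array([ -0.5, 225.7]), array([ -1.1, 189.4])]
orig [array([-62.7, 173.6]), array([ 57.9, 165.5]), array([  0.9, 154.8]), array([-0.4, 68. ])]
[0.48728319 0.12541641 0.321     ] [0.4816   0.120088 0.      ]
```

>>> {"api": "carry_out", "payload": {
  "linear": [
    [-0.0048,0.004,-0.01],
    [0,0,-0.025],
    [0,0,-0.045],
    [0,0,-0.05],
    [0,0,-0.05],
    [0,0,-0.05],
    [0,0,-0.035],
    [0,0,-0.023]
  ],
  "angular": [
    [0,0,0],
    [0,0,0],
    [0,0,0],
    [0,0,0],
    [0,0,0],
    [0,0,0],
    [0,0,0],
    [0,0,0]
  ],
  "hand": [0,0,0,0,0,0,0,0]
}}

```text
clock: 28.83
position: [0.5043, 0.1868, 0.3234]
ee_rot: [0.024, 0.829, 0.558, -0.038]
contact_force: [0.2, -0.5, -2.1]
width: 0.0115
gripper_force: 120.8
```

>>> {"api": "carry_out", "payload": {
  "linear": [
    [0,0,-0.003],
    [0,0,-0.003],
    [0,0,-0.003],
    [0,0,0]
  ],
  "angular": [
    [0,0,0],
    [0,0,0],
    [0,0,0],
    [0,0,0]
  ],
  "hand": [0,0,0,0]
}}

```text
clock: 29.17
position: [0.5055, 0.1875, 0.3221]
ee_rot: [0.025, 0.829, 0.558, -0.035]
contact_force: [-0.0, -1.2, -1.7]
width: 0.0117
gripper_force: 120.8
```

>>> {"api": "carry_out", "payload": {
  "linear": [
    [0,0,-0.002],
    [0,0,-0.002],
    [0,0,0]
  ],
  "angular": [
    [0,0,0],
    [0,0,0],
    [0,0,0]
  ],
  "hand": [0,0,0]
}}

```text
clock: 29.42
position: [0.5052, 0.1876, 0.3197]
ee_rot: [0.024, 0.828, 0.558, -0.036]
contact_force: [1.1, -0.8, -1.7]
width: 0.0119
gripper_force: 120.8
```

>>> {"api": "carry_out", "payload": {
  "linear": [
    [0,0,-0.002],
    [0,0,0]
  ],
  "angular": [
    [0,0,0],
    [0,0,0]
  ],
  "hand": [0,0]
}}

```text
clock: 29.58
position: [0.5052, 0.1876, 0.3184]
ee_rot: [0.024, 0.828, 0.558, -0.036]
contact_force: [-0.6, 0.5, -0.9]
width: 0.0117
gripper_force: 120.8
```

>>> {"api": "carry_out", "payload": {
  "linear": [
    [0,0,-0.001],
    [0,0,0]
  ],
  "angular": [
    [0,0,0],
    [0,0,0]
  ],
  "hand": [0,0]
}}

```text
clock: 29.75
position: [0.5052, 0.1876, 0.3178]
ee_rot: [0.024, 0.828, 0.558, -0.036]
contact_force: [0.6, -0.1, -2.1]
width: 0.0118
gripper_force: 120.8
```

>>> {"api": "carry_out", "payload": {
  "linear": [
    [0,0,-0.0015],
    [0,0,0]
  ],
  "angular": [
    [0,0,0],
    [0,0,0]
  ],
  "hand": [0,0]
}}

```text
clock: 29.92
position: [0.5053, 0.1876, 0.3173]
ee_rot: [0.024, 0.828, 0.558, -0.036]
contact_force: [0.1, 0.1, -2.8]
width: 0.0117
gripper_force: 121.1
```

>>> {"api": "carry_out", "payload": {
  "linear": [
    [0,0,-0.001],
    [0,0,0]
  ],
  "angular": [
    [0,0,0],
    [0,0,0]
  ],
  "hand": [0,0]
}}

```text
clock: 30.08
position: [0.5052, 0.1876, 0.3172]
ee_rot: [0.024, 0.828, 0.558, -0.036]
contact_force: [-1.6, 0.4, 3.1]
width: 0.0119
gripper_force: 121.6
```

>>> {"api": "carry_out", "payload": {
  "linear": [
    [0,0,-0.001],
    [0,0,0]
  ],
  "angular": [
    [0,0,0],
    [0,0,0]
  ],
  "hand": [0,0]
}}

```text
clock: 30.25
position: [0.5052, 0.1876, 0.3171]
ee_rot: [0.025, 0.828, 0.558, -0.036]
contact_force: [-1.9, 1.0, 7.1]
width: 0.0114
gripper_force: 122.0
```

>>> {"api": "carry_out", "payload": {
  "linear": [
    [0,0,0],
    [0,0,0],
    [0,0,0],
    [0,0,0],
    [0,0,0],
    [0,0,0]
  ],
  "angular": [
    [0,0,0],
    [0,0,0],
    [0,0,0],
    [0,0,0],
    [0,0,0],
    [0,0,0]
  ],
  "hand": [0.2,0.3,0.5,0.7,0.85,1],
  "force": 30
}}

```text
clock: 30.75
position: [0.5052, 0.1875, 0.316]
ee_rot: [0.024, 0.828, 0.558, -0.036]
contact_force: [-0.5, -0.5, -0.4]
width: 0.073
gripper_force: 0.0
```

>>> {"api": "carry_out", "payload": {
  "linear": [
    [0,0,0.01],
    [0,0,0.02],
    [0,0,0.04],
    [0,0,0.05],
    [0,0,0.05],
    [0,0,0.05],
    [0,0,0.03],
    [0,0,0.02]
  ],
  "angular": [
    [0,0,0],
    [0,0,0],
    [0,0,0],
    [0,0,0],
    [0,0,0],
    [0,0,0],
    [0,0,0],
    [0,0,0]
  ],
  "hand": [1,1,1,1,1,1,1,1]
}}

```text
clock: 31.42
position: [0.5053, 0.1876, 0.4545]
ee_rot: [0.025, 0.828, 0.558, -0.034]
contact_force: [-0.2, 0.2, 0.6]
width: 0.0854
gripper_force: 0.0
```

>>> {"api": "carry_out", "payload": {
  "linear": [
    [0.0033,-0.0565,0],
    [0.0033,-0.0565,0],
    [0.0033,-0.0565,0],
    [0.0033,-0.0565,0],
    [0.0033,-0.0565,0],
    [0.0033,-0.0565,0],
    [0.0033,-0.0565,0],
    [0.0033,-0.0565,0]
  ],
  "angular": [
    [0.336,-0.136,0],
    [0.336,-0.136,0],
    [0.336,-0.136,0],
    [0,0,-0.987],
    [0,0,-0.987],
    [0,0,-0.987],
    [0,0,-0.987],
    [0,0,-0.987]
  ],
  "hand": [1,1,1,1,1,1,1,1]
}}

```text
clock: 32.08
position: [0.518, -0.0398, 0.4513]
ee_rot: [-0.0, 0.923, 0.384, -0.0]
contact_force: [0.3, -0.2, -0.1]
width: 0.0854
gripper_force: 0.0
```

>>> {"api": "carry_out", "payload": {
  "linear": [
    [0.0033,-0.0565,0],
    [0.0033,-0.0565,0],
    [0.0033,-0.0565,0],
    [0.0033,-0.0565,0],
    [0.0033,-0.0565,0],
    [0.0033,-0.0565,0],
    [0.0033,-0.0565,0],
    [0.0033,-0.0565,0]
  ],
  "angular": [
    [0,0,-0.987],
    [0,0,-0.987],
    [0,0,-0.987],
    [0,0,-0.987],
    [0,0,-0.987],
    [0,0,-0.987],
    [0,0,-0.987],
    [0,0,-0.987]
  ],
  "hand": [1,1,1,1,1,1,1,1]
}}

```text
clock: 32.75
position: [0.5313, -0.2658, 0.4512]
ee_rot: [-0.0, 0.997, 0.078, -0.0]
contact_force: [0.7, 0.0, 0.1]
width: 0.0851
gripper_force: 0.0
```

>>> {"api": "carry_out", "payload": {
  "linear": [
    [0,0,0],
    [0,0,0]
  ],
  "angular": [
    [0,0,0],
    [0,0,0]
  ],
  "hand": [1,1]
}}

```text
clock: 32.92
position: [0.5315, -0.2658, 0.4506]
ee_rot: [-0.0, 0.997, 0.079, -0.001]
contact_force: [0.1, 0.5, -0.7]
width: 0.0852
gripper_force: 0.0
```

```bash
python3 - <<'E'
from h import *
from scipy.spatial.transform import Rotation as R
s=manip.get_state();q=s["ee_rot"];r=R.from_quat([*q[1:],q[0]])
y=r.apply([0,1,0]);print(s["clock"],s["position"],"yaw",np.degrees(np.arctan2(y[1],y[0])),"z",r.apply([0,0,1]),s["qpos"])
for n,(x,y,w,h) in dict(scene=(290,140,80,100),top=(150,195,125,115)).items():
    im=manip.get_image(n)[:,:,::-1].copy();cv2.imwrite(f"pics/h_{n}.png",im)
    a=cv2.cvtColor(cv2.imread(f"pics/{n}0.png"),6)[y:y+h,x:x+w].astype(int);b=cv2.cvtColor(im,6)[y:y+h,x:x+w].astype(int)
    d=(abs(a-b)>40);ys,xs=np.nonzero(d);print(n,d.sum(),(xs.min()+x,xs.max()+x,ys.min()+y,ys.max()+y) if d.any() else "")
# bar in top: bright strip rows, now vs then; print profile across bar mid
for f in("pics/top0.png","pics/h_top.png"):
    g=cv2.cvtColor(cv2.imread(f),6)
    print([g[v,185:225:2].tolist() for v in(238,246)])
for f in("pics/scene0.png","pics/h_scene.png"):
    g=cv2.cvtColor(cv2.imread(f),6)
    print([g[155:185:1,x].tolist() for x in(318,340)])
E
```

```text
32.9167 [ 0.53145135 -0.26580758  0.45060501] yaw -80.94918788372978 z [-1.08185467e-03  8.76555046e-04 -9.99999031e-01] [-5.80875393e-01  2.84585933e-01  1.37974833e+00  1.39703328e-04
  1.47864382e+00  8.31941028e-01]
scene 55 (np.int64(305), np.int64(352), np.int64(149), np.int64(225))
top 134 (np.int64(164), np.int64(235), np.int64(214), np.int64(269))
[[132, 206, 221, 216, 222, 218, 223, 223, 190, 103, 71, 74, 78, 83, 106, 106, 103, 102, 103, 112], [91, 89, 96, 91, 84, 102, 177, 219, 217, 223, 225, 225, 226, 218, 148, 55, 53, 55, 67, 101]]
[[107, 185, 221, 223, 222, 223, 227, 231, 222, 151, 77, 80, 79, 78, 108, 109, 106, 108, 109, 108], [94, 98, 95, 93, 94, 87, 133, 212, 224, 226, 227, 226, 227, 226, 201, 93, 51, 55, 62, 101]]
[[48, 47, 49, 50, 50, 184, 196, 200, 198, 135, 91, 88, 87, 84, 80, 224, 241, 221, 140, 122, 120, 120, 119, 116, 121, 120, 119, 120, 121, 120], [191, 114, 88, 86, 85, 85, 86, 113, 114, 113, 114, 116, 113, 114, 115, 116, 114, 114, 115, 112, 112, 112, 114, 111, 115, 113, 116, 115, 116, 116]]
[[54, 58, 57, 58, 55, 115, 204, 215, 217, 177, 112, 96, 94, 88, 95, 235, 248, 232, 150, 132, 133, 133, 133, 135, 133, 130, 133, 133, 134, 134], [211, 138, 101, 97, 93, 94, 94, 122, 129, 128, 127, 125, 125, 128, 125, 123, 123, 127, 128, 124, 127, 126, 125, 124, 129, 127, 130, 128, 123, 127]]
```

The rod is back in its original place to within half a pixel in both views. Moving on to the knob.

>>> {"api": "carry_out", "payload": {
  "linear": [
    [0.001,0.002,-0.03],
    [0,0,-0.06],
    [0,0,-0.07],
    [0,0,-0.07],
    [0,0,-0.06],
    [0,0,-0.045],
    [0,0,-0.03],
    [0,0,-0.012]
  ],
  "angular": [
    [0,0,0],
    [0,0,0],
    [0,0,0],
    [0,0,0],
    [0,0,0],
    [0,0,0],
    [0,0,0],
    [0,0,0]
  ],
  "hand": [1,1,1,1,1,1,1,1]
}}

```text
clock: 33.68
position: [0.5313, -0.2614, 0.2602]
ee_rot: [-0.002, 0.997, 0.081, -0.002]
contact_force: [-0.3, 0.5, 0.5]
width: 0.085
gripper_force: 0.0
```

>>> {"api": "carry_out", "payload": {
  "linear": [
    [0,0,0],
    [0,0,0],
    [0,0,0],
    [0,0,0],
    [0,0,0],
    [0,0,0],
    [0,0,0],
    [0,0,0]
  ],
  "angular": [
    [0,0,0],
    [0,0,0],
    [0,0,0],
    [0,0,0],
    [0,0,0],
    [0,0,0],
    [0,0,0],
    [0,0,0]
  ],
  "hand": [0.6,0.4,0.2,0,0,0,0,0],
  "force": 40
}}

```text
clock: 34.35
position: [0.5323, -0.2637, 0.2636]
ee_rot: [0.001, 0.997, 0.08, 0.001]
contact_force: [-0.3, 1.2, 5.5]
width: 0.0115
gripper_force: 40.8
```

>>> {"api": "carry_out", "payload": {
  "linear": [
    [0,0,0],
    [0,0,0],
    [0,0,0],
    [0,0,0],
    [0,0,0],
    [0,0,0],
    [0,0,0],
    [0,0,0]
  ],
  "angular": [
    [0,0,-0.8],
    [0,0,-1],
    [0,0,-1],
    [0,0,-1],
    [0,0,-1],
    [0,0,-1],
    [0,0,-1],
    [0,0,-1]
  ],
  "hand": [0,0,0,0,0,0,0,0]
}}

```text
clock: 35.02
position: [0.5322, -0.2642, 0.2636]
ee_rot: [0.001, 0.973, -0.232, 0.001]
contact_force: [-1.5, -1.5, 5.1]
width: 0.0111
gripper_force: 40.8
```

>>> {"api": "carry_out", "payload": {
  "linear": [
    [0,0,0],
    [0,0,0],
    [0,0,0],
    [0,0,0],
    [0,0,0],
    [0,0,0]
  ],
  "angular": [
    [0,0,-1],
    [0,0,-1],
    [0,0,-1],
    [0,0,-1],
    [0,0,-1],
    [0,0,-0.7]
  ],
  "hand": [0,0,0,0,0,0]
}}

```text
clock: 35.52
position: [0.532, -0.2645, 0.2636]
ee_rot: [0.001, 0.895, -0.445, 0.001]
contact_force: [-2.1, -3.7, 5.6]
width: 0.0111
gripper_force: 40.9
```

```bash
python3 - <<'E'
from h import *
from scipy.spatial.transform import Rotation as R
s=manip.get_state();q=s["ee_rot"];r=R.from_quat([*q[1:],q[0]]);y=r.apply([0,1,0])
print(s["clock"],s["position"],"turned",-80.95-np.degrees(np.arctan2(y[1],y[0])),s["moment"],s["contact_force"],s["qpos"][5])
E
```

```text
35.5167 [ 0.53198454 -0.26451843  0.26362074] turned 61.93371298791344 [-0.44338759  0.39688388  0.07769319] [-2.05406818 -3.66693915  5.59877855] 1.9175154706489068
```

>>> {"api": "carry_out", "payload": {
  "linear": [
    [0,0,0],
    [0,0,0]
  ],
  "angular": [
    [0,0,-0.5],
    [0,0,-0.3]
  ],
  "hand": [0,0]
}}

```text
clock: 35.68
position: [0.532, -0.2645, 0.2637]
ee_rot: [0.002, 0.882, -0.472, 0.001]
contact_force: [-1.7, -1.5, 5.9]
width: 0.0109
gripper_force: 49.2
```

>>> {"api": "carry_out", "payload": {
  "linear": [
    [0,0,0],
    [0,0,0],
    [0,0,0]
  ],
  "angular": [
    [0,0,-0.3],
    [0,0,-0.3],
    [0,0,0]
  ],
  "hand": [0,0,0]
}}

```text
clock: 35.93
position: [0.532, -0.2644, 0.2637]
ee_rot: [0.002, 0.871, -0.491, 0.001]
contact_force: [-2.2, -2.1, 5.6]
width: 0.0113
gripper_force: 65.5
```

```bash
python3 - <<'E'
from h import *
from scipy.spatial.transform import Rotation as R
s=manip.get_state();q=s["ee_rot"];r=R.from_quat([*q[1:],q[0]]);y=r.apply([0,1,0])
print(s["clock"],s["position"],"turned",-80.95-np.degrees(np.arctan2(y[1],y[0])),s["moment"],s["contact_force"],s["qpos"][5])
E
```

```text
35.9333 [ 0.53204573 -0.26441464  0.26370232] turned 67.89200058088825 [-0.37551816  0.2704501   1.55217544] [-2.16769664 -2.05936822  5.59064286] 2.022794310201377
```

>>> {"api": "carry_out", "payload": {
  "linear": [
    [0,0,0],
    [0,0,0],
    [0,0,0],
    [0,0,0],
    [0,0,0],
    [0,0,0],
    [0,0,0],
    [0,0,0]
  ],
  "angular": [
    [0,0,0],
    [0,0,0],
    [0,0,0],
    [0,0,0],
    [0,0,0],
    [0,0,0],
    [0,0,0],
    [0,0,0]
  ],
  "hand": [1,1,1,1,1,1,1,1]
}}

```text
clock: 36.6
position: [0.5321, -0.2633, 0.2625]
ee_rot: [-0.0, 0.87, -0.494, -0.0]
contact_force: [-0.3, -0.4, 0.3]
width: 0.0853
gripper_force: 0.0
```

>>> {"api": "carry_out", "payload": {
  "linear": [
    [0,0,0.02],
    [0,0,0.05],
    [0,0,0.06],
    [0,0,0.06],
    [0,0,0.06],
    [0,0,0.06],
    [0,0,0.05],
    [0,0,0.02]
  ],
  "angular": [
    [0,0,0],
    [0,0,0],
    [0,0,0],
    [0,0,0],
    [0,0,0],
    [0,0,0],
    [0,0,0],
    [0,0,0]
  ],
  "hand": [1,1,1,1,1,1,1,1]
}}

```text
clock: 37.27
position: [0.5323, -0.2635, 0.4578]
ee_rot: [0.0, 0.87, -0.493, 0.004]
contact_force: [0.0, -0.5, 0.5]
width: 0.085
gripper_force: 0.0
```

```bash
python3 - <<'E'
from h import *
im=manip.get_image("scene")[:,:,::-1];a=cv2.imread("pics/scene0.png")
for k,(x,y,w,h) in dict(knob=(180,312,45,45),stand=(290,140,80,100),bench=(110,170,300,240)).items():
    d=abs(cv2.cvtColor(a,6)[y:y+h,x:x+w].astype(int)-cv2.cvtColor(im,6)[y:y+h,x:x+w].astype(int))>60
    ys,xs=np.nonzero(d);print(k,d.sum(),(xs.min()+x,xs.max()+x,ys.min()+y,ys.max()+y) if d.any() else "")
for m in (a,im):
    t=np.all(m[312:357,180:225]<60,axis=2);ys,xs=np.nonzero(t);r=cv2.minAreaRect(np.c_[xs,ys].astype(np.float32));print(t.sum(),xs.mean(),ys.mean(),r)
s=manip.get_state();print(s["clock"],s["position"],s["contact_force"])
E
```

```text
knob 422 (np.int64(180), np.int64(224), np.int64(312), np.int64(356))
stand 18 (np.int64(305), np.int64(350), np.int64(149), np.int64(203))
bench 5130 (np.int64(110), np.int64(326), np.int64(170), np.int64(370))
743 22.383580080753703 24.11843876177658 ((24.2560977935791, 24.30487823486328), (37.32585525512695, 30.037376403808594), 83.6598129272461)
769 22.71001300390117 24.0 ((23.411762237548828, 26.35293960571289), (37.83555603027344, 32.01470184326172), 14.03624439239502)
37.3167 [ 0.53241762 -0.26360055  0.45794424] [ 0.70502299 -0.46805077  1.25148592]
```

```bash
python3 -c "
from rig import manip
print(manip.sign_off())"
```

```text
the job is handed in; nothing more can be done
None
```

The job is handed in at about 37 s: I stirred more than two turns clockwise, hung the rod back in place and twisted the start knob to its stop, but the foot lost contact at least twice, the press on the pan peaked near 22 N once, and the foot probably bumped a stand post on the way out.

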